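# Clear the teardown plate with the divided scoop tray

## Robot

A 7-joint arm with a two-finger parallel gripper is mounted at the origin on the work surface. World frame = base frame: x ahead of the robot, y to its left, z up, the work surface at z = 0. Lengths are in m, angles in rad, forces in N, time in s.
With the tool pointing down it reaches from about 0.425 to 0.925 m from the base axis. Payload 6.8 kg.
Tool frame: the origin (TCP) lies at the very end of the fingers, on their centre line; the grasp point (between the pads) lies 19 mm behind it (hold_point_z is the distance from the TCP to the grasp point, in m); z points along the fingers, y is the direction in which the jaws open and shut (so a half turn about z gives the same grasp; the last joint's range is limited). The gripper opens to 85 mm and grips with 20 to 120 N. Pads are 22 mm wide; open, the fingers measure 114 mm over their backs; the gripper's body (76 mm by 85 mm) begins 54 mm behind the grasp point. The pads swing forward as they close: fully open they stand 13 mm farther back than shut.
Start: joints at [1.025, 0.477, 0.022, 1.555, -0.011, 1.109, -0.083], TCP at [0.286, -0.611, 0.231] pointing down, gripper open.
Joint ranges: [-2.96, 2.96], [-0.34, 2.1], [-1.41, 1.46], [0.24, 2.44], [-1.37, 4.51], [0.17, 1.92], [-2.96, 2.96]. Speed limits (rad/s): [2.39, 2.39, 3.14, 3.14, 3.14, 3.14, 3.14].

## Interface

Orientations are given as a unit quaternion [w, x, y, z].
In Python, from station import get_obs, read_camera, calibration, hand_in, regions_of, hold_point_z gives the robot as it stands.
- The arm moves only by the tool send_rows, never from a script. Its argument "motion" is text: rows parted by semicolons, each of 7 numbers parted by spaces: the shift along the world's x, y, z in cm, then the turn, a rotation vector about the world's x, y, z in degrees, then the closure, from 0 (fully open) to 1 (shut). In form: dx dy dz rx ry rz fingers; .... A call has 1 to 20 rows; each row shifts and turns the pose as measured when the row begins; what a row does not reach is not made up. A row lasts 1/12 s, in which the tool goes at most 41.7 mm and 7.16 degrees, less where a joint would pass 70% of its speed; a pose out of reach is approached as far as the arm can. A call is refused whole if a number of a shift passes 4.17 or a number of a turn 7.16, either way. A call with a gripper value outside its range is refused whole. The fingers move at their own pace and stop on an object; "newtons" is the grip in N (left out, the last holds). Time passes only in rows, so rows that do not move let the fingers close. It gives the time, the measured TCP pose, the force and the opening at its end, in the units of the state.
- get_obs(): the state, without advancing time (a new reading comes with each control period).
- read_camera(name): name is "side" or "top" or "wrist"; returns the picture (480x640x3 uint8, red, green, blue); there is no depth.
- calibration(name): a dict with "mtx" (3x3 intrinsics, pixels), "k1" (the pictures are not rectified: a ray, as slopes to the right and down, at radius r is drawn at 1 + k1 r^2 times it, then the intrinsics apply), "R" (3x3) and "t" (3): a world point X has camera coordinates R X + t; the wrist camera has in their place "hand_eye" (4x4, takes a point from camera to tool coordinates, whose origin is the TCP and whose axes are the flange's). Camera axes: x right, y down, z forward; pixel columns grow to the right and rows downward; lengths in m; the calibration is good to about 2 mm. A picture is of the moment at which its call begins: read the wrist's pose just before it. calibration takes no time and is no camera call.
- hand_in(): hands the job in, once; it reports no verdict.
Trained networks look in the newest picture that a camera, given by its name, has taken for a name from the list of things; names that differ only in an ending like _2 or _b are one class to them, and where a whole thing is asked for, a point or a joint stands for the part that bears it (a point fixed in the world has none). Each returns a list of dicts, best first, with "conf" (0 to 1); they miss things now and then, are a little off and sometimes report something else, mostly with a low value. They report only what shows in the picture. A call takes as long as a camera call.
- regions_of(thing, camera): "region" (480x640 bool, what is visible of it) and "point" ([column, row] in pixels, amid what is visible of it).
The state is a dict: "t": time; "q": joint angles; "joint_vel": joint speeds; "joint_torque": joint torques, N m; "eef_pos": TCP position; "tool_rot": TCP orientation; "contact_force": force on the tool from outside, world axes, zero at the start; "torque": the same for the moment, N m; "gripper_width": opening from 0.0 (shut) to 1.0 (fully open).
Only numpy, scipy, OpenCV 4.12 (cv2) and the standard library are available. Lean on these libraries where they do the work, as an engineer would, in place of code of your own. Each camera call takes 0.05 s, during which the arm holds its last target.

## Task

Clear the broken rust-brown lining chips off the steel work plate: set the blue divided tray with its open mouth tucked under the plate's open edge, sweep all the chips into that open bay with the scraper block (do not touch chips on the plate with the fingers), and stand the scraper back on its yellow mark. Then carry the tray to the grey scrap bin and tip its open bay so that all the chips end up in the bin while the good bearings stay in the other bay, and set the tray back level in the middle of its green mat. A chip that lands on the bench may be picked up and put in the bin; leave the hammer, socket and green can alone.

Things in the scene. Friction and masses are not known exactly. Their poses are not given: they have to be found in the camera images.
- tray: Blue divided scoop tray, loose, 0.45 kg, 190 (x) x 180 (y) mm; origin at the centre of its underside, z up. A 6 mm divider wall across y at x = -5 mm, 75 mm high, splits it: chip bay on the +x side, parts bay with the good bearings on the -x side. Floor and outer walls 4 mm thick. A dark carrying bar runs along x above it. Starts on the mat
- tray_grip (a point): point on the tray's carrying bar near the tray's centre of mass: (-8, 0, 118) mm in the tray's frame. The bar is 14 mm thick in y, 24 mm high (z 106 to 130 mm), from x = -95 to +12 mm, at y = 0. Grip it across the tray's y
- tray_parts (a point): centre of the parts bay's floor: (-50, 0, 4) mm in the tray's frame. The bay spans x -91 to -8 mm and has 50 mm high outer walls
- tray_mouth (a point): middle of the chip bay's open end, on the floor: (95, 0, 4) mm in the tray's frame. The bay has a flat floor, 30 mm high side walls and NO wall here, like a dustpan. Chips slide out when the tray is tipped mouth-down by about 45 to 60 degrees
- plate: Fixed steel work plate, 184 (x) x 200 (y) mm, top 45 mm above the bench; origin at bench level under its centre, z up. Dark rims 12 mm high, inner faces at x = +-82 mm and at the back y = +92 mm; the side y = -100 mm is open. The chips lie on the half nearest the open edge; behind them 55 mm or more are free
- plate_edge (a point): middle of the plate's open edge, on top: (0, -100, 45) mm in the plate's frame. The slab is 9 mm thick (underside 36 mm above the bench) and overhangs its foot by 55 mm here, so the 30 mm high mouth of the tray can be pushed under it by 10 to 40 mm, the tray's +x along the plate's +y
- scraper: Scraper block, loose, about 0.3 kg: black rubber foot 146 mm (x) x 40 mm (y) x 28 mm high, on it an orange grip 80 mm (x) x 26 mm (y) from 28 to 78 mm height. Origin at the centre of its underside. Grip the orange part across y. It starts standing on the yellow mark, its long side along the mark's
- pad: Yellow mark painted on the bench, 165 mm (x) x 64 mm (y), flat (no height), the scraper's place, in front of the plate. Origin at its centre
- mat: Dark green fixed rubber mat, 240 x 240 x 3 mm, the tray's place, far to the left or right. Origin at the centre of its underside
- bin: Grey fixed scrap bin, open on top, 250 mm (x) x 220 mm (y) x 90 mm high, walls and floor 5 mm. Origin at the centre of its underside, z up. On the other side than the mat
- chip1: Rust-brown broken lining chip, 40 x 26 x 12 mm (y, x, z), 40 g, origin at the centre of its underside. Loose on the plate at the start; 3 to 6 of the six chips are there
- chip2: Rust-brown broken lining chip, 40 x 26 x 12 mm (y, x, z), 40 g, origin at the centre of its underside. Loose on the plate at the start; 3 to 6 of the six chips are there
- chip3: Rust-brown broken lining chip, 40 x 26 x 12 mm (y, x, z), 40 g, origin at the centre of its underside. Loose on the plate at the start; 3 to 6 of the six chips are there
- chip4: Rust-brown broken lining chip, 40 x 26 x 12 mm (y, x, z), 40 g, origin at the centre of its underside. Loose on the plate at the start; 3 to 6 of the six chips are there
- chip5: Rust-brown broken lining chip, 40 x 26 x 12 mm (y, x, z), 40 g, origin at the centre of its underside. Loose on the plate at the start; 3 to 6 of the six chips are there
- chip6: Rust-brown broken lining chip, 40 x 26 x 12 mm (y, x, z), 40 g, origin at the centre of its underside. Loose on the plate at the start; 3 to 6 of the six chips are there
- bearing1: Good sealed bearing, a disc of 42 mm diameter and 14 mm height, 70 g, lying in the tray's parts bay; origin at the centre of its underside. 2 or 3 of the three are there
- bearing2: Good sealed bearing, a disc of 42 mm diameter and 14 mm height, 70 g, lying in the tray's parts bay; origin at the centre of its underside. 2 or 3 of the three are there
- bearing3: Good sealed bearing, a disc of 42 mm diameter and 14 mm height, 70 g, lying in the tray's parts bay; origin at the centre of its underside. 2 or 3 of the three are there
- mallet: hammer, 260 mm long, lying beyond the plate to the left: leave alone
- socket: steel socket, 34 mm diameter, 60 mm high, standing in front: leave alone
- can: green can, 60 mm diameter, 150 mm high, standing at the back right: leave alone

How it is judged:
By the outcome, as a careful person would: the job done as asked, in the order asked, and still so for the second after the job is handed in, with the robot touching nothing.
Of chip1, chip2, chip3, chip4, chip5, chip6 only 3 to 6 are there at a start; the rules pass over those that are not, and their reading is None.
Of bearing1, bearing2, bearing3 only 2 to 3 are there at a start; the rules pass over those that are not, and their reading is None.
At some moment in a run one of tray, scraper may be knocked a few centimetres aside while the robot is not near it.
It also fails if it takes over 192 s, if anything falls off the work surface, if the arm or the gripper's body presses on something with over 40 N, if the wrist force passes 120 N, or if a joint passes its speed limit or range.

## Working session

There is one attempt and no reset: what is moved stays moved. The work goes in short steps, Python scripts to look and compute and a tool call to move; the robot and the scene stay as the last step left them, time stands still between calls to the robot, and variables do not carry over. Pictures are saved under pics/ and viewed, and the job is handed in when it is done.

Besides the shell and the picture viewer there is one more tool, called after ">>>" by a JSON object that holds its "fn" and its "kwargs". send_rows: Moves the arm, as the interface text tells. Its arguments: {"type":"object","properties":{"motion":{"type":"string"},"newtons":{"type":"number"}},"required":["motion"]}

```bash
ls; mkdir -p pics; python3 - <<'E'
from station import *
import cv2
print(get_obs())
for n in ["side","top","wrist"]:
    im=read_camera(n); cv2.imwrite(f"pics/{n}0.png",im[:,:,::-1]); print(n,calibration(n))
print(hold_point_z)
E
```

```text
pics
{'t': 0.0, 'q': array([ 1.0249323 ,  0.47779632,  0.02232332,  1.55645409, -0.01149699,
        1.10929613, -0.08315674]), 'joint_vel': array([ 0.0002489 , -0.00013419,  0.00054875, -0.0017459 ,  0.00067378,
       -0.00026036, -0.00072896]), 'joint_torque': array([-7.91177281e-04, -5.96459734e+01,  1.60778940e+00, -2.81204689e+01,
        1.24992180e-02,  9.30501177e-03,  6.39285463e-05]), 'eef_pos': array([ 0.28588623, -0.61081377,  0.23032682]), 'tool_rot': array([-8.74673471e-04,  9.76142499e-01,  2.17128968e-01, -2.61663292e-04]), 'contact_force': array([-0.8658382 , -0.30429189,  0.26968175]), 'torque': array([-0.02429718, -0.07152364,  0.02641971]), 'gripper_width': 1.0003754203969197}
side {'mtx': array([[612.6511761 ,   0.        , 321.84729364],
       [  0.        , 612.6511761 , 239.45764126],
       [  0.        ,   0.        ,   1.        ]]), 'k1': -0.21223002506920358, 'R': array([[-0.93115341, -0.36393975,  0.02238719],
       [-0.22989161,  0.53831216, -0.81078349],
       [ 0.28302504, -0.76011044, -0.5849179 ]]), 't': array([0.5423577 , 0.19849858, 1.417722  
[... 258 characters left out ...]
  [-0.99527091,  0.01626058, -0.09576749],
       [ 0.09581712,  0.00229963, -0.9953963 ]]), 't': array([0.01782682, 0.57117332, 1.60271204])}
wrist {'mtx': array([[397.0312789 ,   0.        , 321.04872882],
       [  0.        , 397.0312789 , 237.95503957],
       [  0.        ,   0.        ,   1.        ]]), 'k1': -0.07861288610671846, 'hand_eye': array([[-6.81633146e-05, -9.53733389e-01, -3.00653651e-01,
         7.74738412e-02],
       [ 9.99999998e-01, -6.91876830e-05, -7.23992881e-06,
        -4.11036078e-05],
       [-1.38965676e-05, -3.00653650e-01,  9.53733392e-01,
        -1.42513993e-01],
       [ 0.00000000e+00,  0.00000000e+00,  0.00000000e+00,
         1.00000000e+00]])}
0.0187
```

View pics/top0.png

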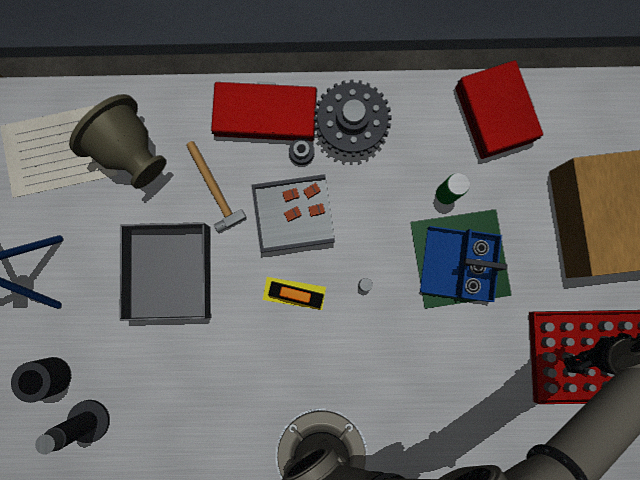

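View pics/side0.png

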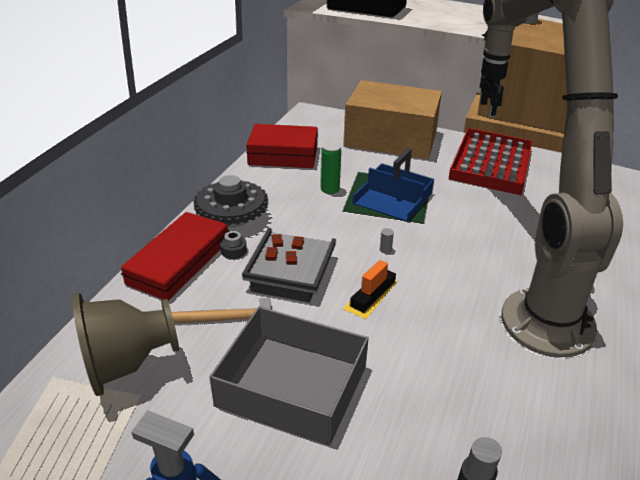

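View pics/wrist0.png

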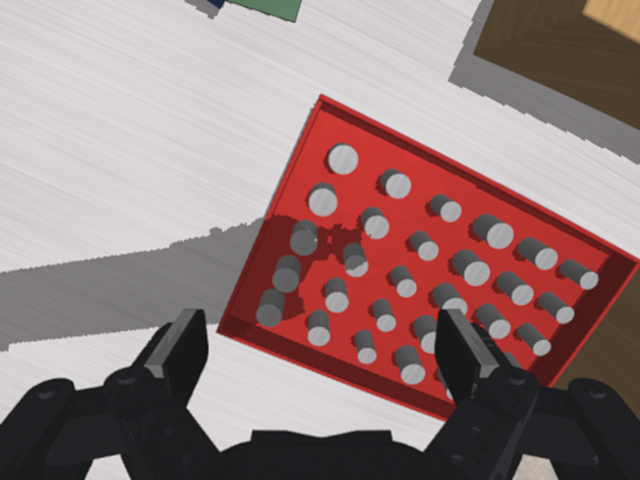

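```bash
python3 - <<'E'
import cv2
a=cv2.imread("pics/top0.png"); cv2.imwrite("pics/z1.png",cv2.resize(a[160:320,230:350],None,fx=5,fy=4.9,interpolation=cv2.INTER_CUBIC)[:600]) 
cv2.imwrite("pics/z3.png",cv2.resize(a[195:320,400:520],None,fx=4.8,fy=4.8,interpolation=cv2.INTER_CUBIC)) 
b=cv2.imread("pics/side0.png"); cv2.imwrite("pics/z2.png",cv2.resize(b[210:320,220:400],None,fx=4.4,fy=4.4,interpolation=cv2.INTER_CUBIC))
E
```

```text
(no output)
```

View pics/z1.png

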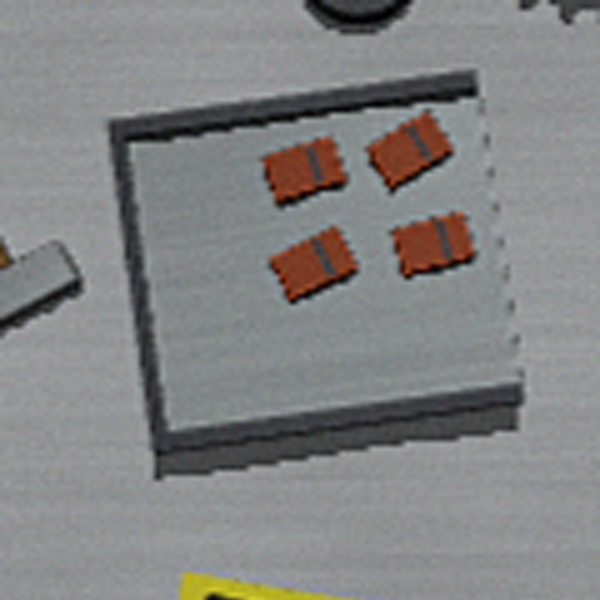

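View pics/z2.png

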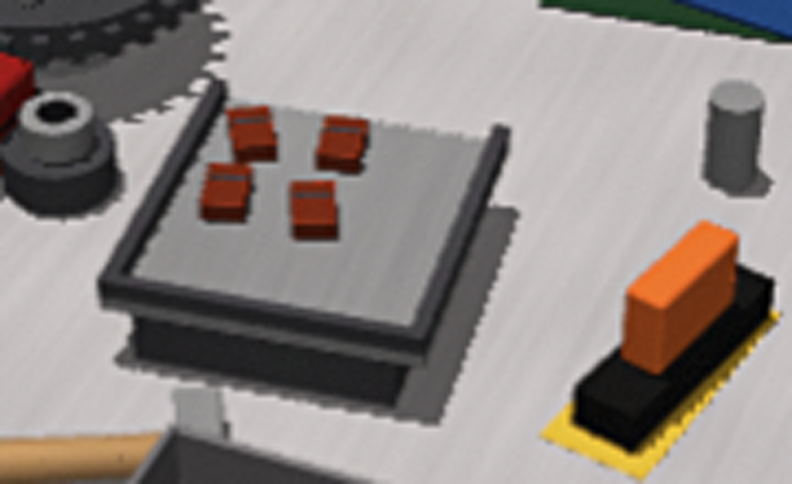

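View pics/z3.png

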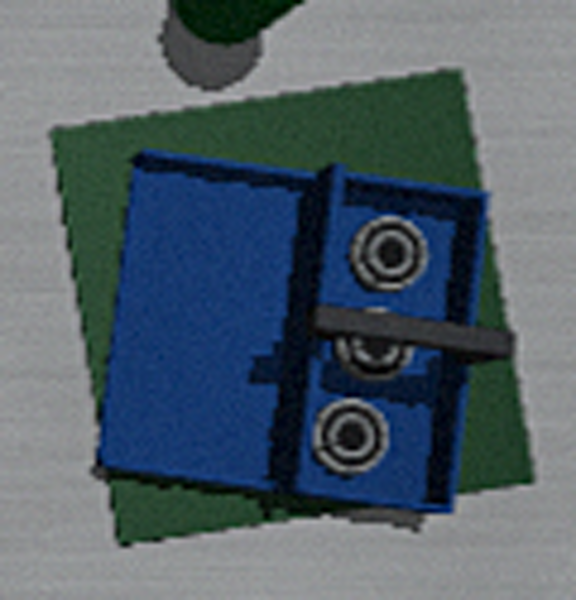

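```bash
cat > h.py <<'E'
import numpy as np, cv2, pickle
from station import *
from scipy.spatial.transform import Rotation as Ro
from scipy.optimize import minimize
def q2R(q): return Ro.from_quat([q[1],q[2],q[3],q[0]]).as_matrix()
def cam(name,obs=None):
    c=calibration(name)
    if name=="wrist":
        H=np.array(c["hand_eye"]); T=np.eye(4); T[:3,:3]=q2R(obs["tool_rot"]); T[:3,3]=obs["eef_pos"]
        W=np.linalg.inv(T@H); R,t=W[:3,:3],W[:3,3]
    else: R,t=np.array(c["R"]),np.array(c["t"])
    return dict(K=np.array(c["mtx"]),k1=c["k1"],R=R,t=t)
def proj(c,P):
    X=np.atleast_2d(P)@c["R"].T+c["t"]; s=X[:,:2]/X[:,2:]; r2=(s**2).sum(1,keepdims=True)
    s=s*(1+c["k1"]*r2); return s@c["K"][:2,:2].T+c["K"][:2,2]
def ray(c,uv):
    d=np.array([c["k1"],0,0,0,0.])
    s=cv2.undistortPoints(np.atleast_2d(uv).astype(float)[:,None],c["K"],d)[:,0]
    D=np.c_[s,np.ones(len(s))]@c["R"]; o=-c["R"].T@c["t"]; return o,D
def onz(c,uv,z):
    o,D=ray(c,uv); return o+D*((z-o[2])/D[:,2:])
def tri(cs,uvs):
    A=np.zeros((3,3));b=np.zeros(3)
    for c,uv in zip(cs,uvs):
        o,D=ray(c,uv); d=D[0]/np.linalg.norm(D[0]); M=np.eye(3)-np.outer(d,d); A+=M;b+=M@o
    return np.linalg.solve(A,b)
def box(x0,x1,y0,y1,z0,z1): return np.array([[x,y,z] for x in(x0,x1) for y in(y0,y1) for z in(z0,z1)])/1000.
M={"tray":[box(-95,-2,-90,90,0,50),box(-8,95,-90,90,0,30),box(-8,-2,-90,90,0,75),box(-95,12,-7,7,106,130),],
"plate":[box(-92,92,-100,100,36,45),box(-92,-82,-100,100,36,57),box(82,92,-100,100,36,57),box(-92,92,92,100,36,57)],
"scraper":[box(-73,73,-20,20,0,28),box(-40,40,-13,13,28,78)],
"pad":[box(-82.5,82.5,-32,32,0,0)],"mat":[box(-120,120,-120,120,0,3)],
"bin":[box(-125,125,-110,110,0,90)],"chip":[box(-13,13,-20,20,0,12)],
"can":[box(-30,30,-30,30,0,150)]}
def rend(c,model,p,z):
    Rz=Ro.from_euler("z",p[2]).as_matrix(); m=np.zeros((480,640),np.uint8)
    for b in M[model]:
        uv=proj(c,b@Rz.T+[p[0],p[1],z]); h=cv2.convexHull(uv.astype(np.float32))
        cv2.fillConvexPoly(m,np.round(h*16).astype(np.int32),255,cv2.LINE_AA,4)
    return m/255.
def fit(model,views,p0,z=0,zfree=False,hull=False,scale=(.01,.01,.06)):
    def f(v):
        s=0
        for c,reg in views:
            m=rend(c,model,v[:3]*1.0,v[3] if zfree else z); s+=np.abs(m-reg).sum()/reg.sum()
        return s
    v0=list(p0)+([z] if zfree else []); sc=list(scale)+([.01] if zfree else [])
    best=None
    for k in range(3):
        S=np.array([v0]+[np.array(v0)+np.eye(len(v0))[i]*sc[i]*(1,-1,.4)[k] for i in range(len(v0))])
        r=minimize(f,v0,method="Nelder-Mead",options=dict(initial_simplex=S,xatol=1e-4,fatol=1e-4,maxiter=400)); v0=r.x
    return r.x,r.fun
def hullmask(reg):
    p=np.argwhere(reg)[:,::-1].astype(np.int32); m=np.zeros((480,640),np.uint8); cv2.fillConvexPoly(m,cv2.convexHull(p),1); return m.astype(float)
def save(name,tag,obs=None):
    im=read_camera(name); cv2.imwrite(f"pics/{tag}.png",im[:,:,::-1]); return im
E
cat > m1.py <<'E'
from h import *
D={}
for n in ["top","side"]:
    read_camera(n)
    for th in ["tray","plate","scraper","pad","mat","bin","chip1","socket","can","bearing1"]:
        r=regions_of(th,n); D[n,th]=r
        print(n,th,[(round(x["conf"],2),np.round(x["point"]).tolist(),int(x["region"].sum())) for x in r[:6]])
pickle.dump(D,open("D.pkl","wb"))
E
python3 m1.py
```

```text
top tray [(0.81, [459.0, 264.0], 4602)]
top plate [(0.97, [289.0, 219.0], 4718)]
top scraper [(0.83, [296.0, 296.0], 776), (0.6, [459.0, 262.0], 4554)]
top pad [(0.64, [297.0, 288.0], 469)]
top mat [(0.63, [461.0, 231.0], 2510), (0.42, [287.0, 285.0], 573), (0.33, [292.0, 211.0], 130)]
top bin [(0.94, [163.0, 271.0], 8717), (0.21, [451.0, 188.0], 764)]
top chip1 [(0.57, [317.0, 206.0], 156), (0.57, [293.0, 211.0], 169), (0.51, [308.0, 191.0], 126), (0.51, [291.0, 195.0], 130), (0.36, [456.0, 261.0], 4521)]
top socket [(0.71, [368.0, 284.0], 136)]
top can [(0.88, [452.0, 189.0], 707)]
top bearing1 [(0.71, [472.0, 286.0], 222), (0.5, [478.0, 245.0], 171), (0.46, [477.0, 268.0], 95)]
side tray [(0.85, [397.0, 190.0], 3290)]
side plate [(0.78, [289.0, 272.0], 3906)]
side scraper [(0.6, [373.0, 288.0], 1310)]
side pad [(0.86, [369.0, 308.0], 369), (0.4, [290.0, 267.0], 4021)]
side mat [(0.89, [364.0, 207.0], 752)]
side bin [(0.68, [293.0, 373.0], 14682)]
side chip1 [(0.58, [289.0, 260.0], 130), (0.57, [278.0, 239.0], 125), (0.45, [272.0, 258.0], 157), (0.43, [393.0, 190.0], 3194)]
side socket [(0.88, [387.0, 239.0], 287)]
side can [(0.89, [330.0, 167.0], 974)]
side bearing1 []
```

```bash
cat > m2.py <<'E'
from h import *
D=pickle.load(open("D.pkl","rb"))
T,S=cam("top"),cam("side")
def go(th,yaw,both=True,hull=False,z=0,zf=True,k=0):
    vs=[]
    for n,c in [("top",T),("side",S)]:
        if n=="side" and not both: continue
        r=D[n,th][0]["region"]; vs.append((c,hullmask(r) if hull else r.astype(float)))
    p=onz(T,D["top",th][0]["point"],0.03)[0]
    r=fit(th,vs,[p[0],p[1],yaw],z,zf)
    print(th,np.round(r[0][:2],4),"yaw",round(np.degrees(r[0][2]),1),"z",np.round(r[0][3:],4),"err",round(r[1],3))
d=np.radians
go("tray",d(80)); go("tray",d(80),zf=False,z=.003)
for h in(0,1): go("plate",d(8),hull=h); 
go("plate",d(8),hull=1,zf=False);go("plate",d(8),hull=1,zf=False,both=False)
go("scraper",d(80+90+90)); go("scraper",d(80+180),zf=False)
go("pad",d(80+180),hull=1,zf=False)
go("mat",d(8),hull=1,zf=False,both=False)
go("bin",d(0)); go("bin",d(0),zf=False); go("bin",d(0),zf=False,both=False)
for r in D["top","chip1"][:4]: print("chip",onz(T,r["point"],.051)[0])
print("socket",onz(T,D["top","socket"][0]["point"],.06)[0],"can",tri([T,S],[D["top","can"][0]["point"],D["side","can"][0]["point"]]))
E
python3 m2.py
```

```text
tray [ 0.5025 -0.3856] yaw 81.5 z [0.0029] err 0.248
tray [ 0.5028 -0.3852] yaw 81.6 z [] err 0.249
plate [0.6497 0.0662] yaw 7.1 z [-0.0237] err 0.392
plate [0.6469 0.0651] yaw 7.1 z [-0.0072] err 0.185
plate [0.6454 0.065 ] yaw 7.3 z [] err 0.194
plate [0.646  0.0647] yaw 6.9 z [] err 0.02
scraper [0.4267 0.0592] yaw 256.1 z [-0.0015] err 0.252
scraper [0.4266 0.0599] yaw 256.1 z [] err 0.259
pad [0.4299 0.068 ] yaw 259.8 z [] err 0.902
mat [ 0.52   -0.3917] yaw 7.6 z [] err 0.019
bin [0.4925 0.4036] yaw 0.4 z [-0.0023] err 0.06
bin [0.4922 0.404 ] yaw 0.1 z [] err 0.065
bin [0.4929 0.4039] yaw -0.0 z [] err 0.037
chip [ 0.6609577  -0.00135126  0.051     ]
chip [0.65013304 0.06391815 0.051     ]
chip [0.70345397 0.02428144 0.051     ]
chip [0.6930449  0.06874933 0.051     ]
socket [ 0.45194291 -0.13105648  0.06      ] can [ 0.69674992 -0.35587387  0.08146979]
```

>>> {"fn": "send_rows", "kwargs": {"motion": "2.4 2.4 0.3 0 0 6.3 0;2.4 2.4 0.3 0 0 6.3 0;2.4 2.4 0.3 0 0 6.3 0;2.4 2.4 0.3 0 0 6.3 0;2.4 2.4 0.3 0 0 6.3 0;2.4 2.4 0.3 0 0 6.3 0;2.4 2.4 0 0 0 6.3 0;2.4 2.4 0 0 0 6.3 0;2.2 2.4 0 0 0 6.3 0;0 0 0 0 0 0 0", "newtons": 80}}

```text
t: 2.08
eef_pos: [0.5031, -0.3864, 0.2514]
tool_rot: [0.004, 0.743, 0.67, -0.0]
contact_force: [0.4, 0.4, 0.6]
gripper_width: 1.001
```

```bash
cat > look.py <<'E'
import sys
from h import *
tag=sys.argv[1]; cams=sys.argv[2].split(",")
o=get_obs(); print("t",o["t"],"pos",np.round(o["eef_pos"],4),"q",np.round(o["q"],3),"F",np.round(o["contact_force"],1),"w",round(o["gripper_width"],3))
R=q2R(o["tool_rot"]); print("toolx yaw",np.degrees(np.arctan2(R[1,0],R[0,0])).round(2),"z",np.round(R[:,2],3))
pickle.dump((o["q"],o["eef_pos"],o["tool_rot"]),open("log_"+tag+".pkl","wb"))
for n in cams:
    if n: save(n,f"{n}_{tag}")
E
python3 look.py a wrist,side
```

```text
t 2.0833 pos [ 0.5031 -0.3864  0.2514] q [ 0.764  0.405 -0.279  1.627  0.124  1.119  0.349] F [0.4 0.4 0.6] w 1.001
toolx yaw 84.07 z [ 0.006 -0.006 -1.   ]
```

View pics/wrist_a.png

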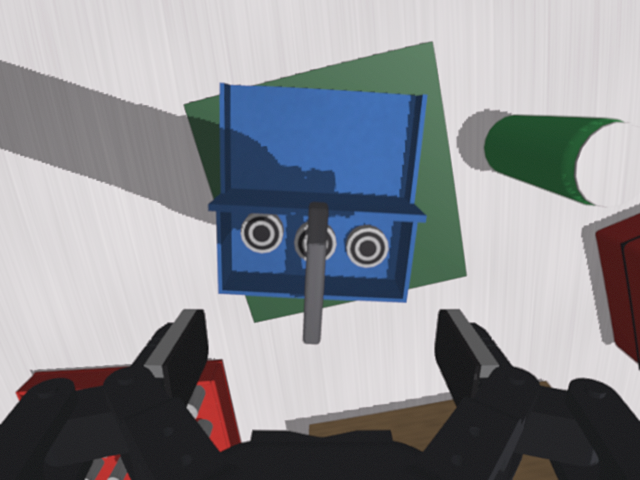

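```bash
cat > tray.py <<'E'
import sys
from h import *
cams=sys.argv[1].split(","); p0=[float(x) for x in sys.argv[2].split(",")]; p0[2]=np.radians(p0[2]); z=float(sys.argv[3]); th=sys.argv[4] if len(sys.argv)>4 else "tray"
o=get_obs(); V=[]
for n in cams:
    read_camera(n); r=regions_of(th,n)
    print(n,[(round(x["conf"],2),np.round(x["point"]).tolist(),int(x["region"].sum())) for x in r[:3]])
    V.append((cam(n,o),r[0]["region"].astype(float)))
for vs,nm in [(V,"all")]+([([v],c) for v,c in zip(V,cams)] if len(V)>1 else []):
    for zf in (False,True):
        r=fit(th,vs,p0,z,zf); print(nm,np.round(r[0][:2],4),"yaw",round(np.degrees(r[0][2]),1),"z",np.round(r[0][3:],4),"err",round(r[1],3))
E
python3 tray.py wrist,top,side 0.503,-0.385,81 0.003
```

```text
wrist [(0.63, [311.0, 234.0], 616), (0.56, [327.0, 177.0], 39830), (0.4, [577.0, 143.0], 11301)]
top [(0.59, [453.0, 262.0], 3944)]
side [(0.57, [395.0, 192.0], 3237)]
all [ 1.1486 -3.2694] yaw 340.7 z [] err 3.0
all [2041.9471  209.3459] yaw 50226.7 z [-4504.5167] err 3.001
wrist [ 0.6241 -0.9139] yaw 177.3 z [] err 1.0
wrist [1010.0275  107.0208] yaw 358505.0 z [-2229.6469] err 1.001
top [ 0.5049 -0.3823] yaw 81.2 z [] err 0.358
top [ 0.5087 -0.4009] yaw 80.9 z [-0.0888] err 0.293
side [ 0.501  -0.3904] yaw 82.0 z [] err 0.087
side [ 0.5134 -0.4401] yaw 81.1 z [-0.0294] err 0.059
```

```bash
python3 - <<'E'
s=open("tray.py").read()
s=s.replace('''    V.append((cam(n,o),r[0]["region"].astype(float)))''','''    if not r: continue
    R0=max(r,key=lambda x:x["region"].sum() if x["conf"]>.3 else 0)["region"].astype(np.uint8)
    cs,_=cv2.findContours(R0,cv2.RETR_EXTERNAL,cv2.CHAIN_APPROX_NONE); cv2.drawContours(R0,cs,-1,1,-1)
    im=read_camera(n)[:,:,::-1].copy(); im[cv2.morphologyEx(R0,cv2.MORPH_GRADIENT,np.ones((3,3)))>0]=(0,255,255); cv2.imwrite(f"pics/fit_{n}_{o['t']:.1f}.png",im)
    V.append((cam(n,o),R0.astype(float)))''')
open("tray.py","w").write(s)
E
python3 tray.py wrist,top,side 0.503,-0.385,81 0.003; ls pics
```

```text
wrist [(0.69, [328.0, 173.0], 40386)]
top [(0.75, [453.0, 261.0], 3946)]
side [(0.57, [396.0, 193.0], 3196), (0.26, [288.0, 259.0], 127)]
all [ 0.5024 -0.3844] yaw 80.9 z [] err 0.388
all [ 0.5024 -0.3845] yaw 80.9 z [0.0018] err 0.388
wrist [ 0.5023 -0.3838] yaw 81.0 z [] err 0.02
wrist [ 0.5022 -0.3842] yaw 80.9 z [0.0005] err 0.014
top [ 0.5039 -0.383 ] yaw 81.8 z [] err 0.26
top [ 0.5097 -0.4061] yaw 80.8 z [-0.121] err 0.21
side [ 0.5006 -0.389 ] yaw 80.7 z [] err 0.09
side [ 0.512  -0.4349] yaw 80.0 z [-0.027] err 0.06
fit_side_2.5.png
fit_top_2.5.png
fit_wrist_2.5.png
side0.png
side_a.png
top0.png
wrist0.png
wrist_a.png
z1.png
z2.png
z3.png
```

>>> {"fn": "send_rows", "kwargs": {"motion": "-0.2 -0.5 -2 0.35 0.35 -3 0;0 0 -3.5 0 0 0 0;0 0 -3.5 0 0 0 0;0 0 -3 0 0 0 0;0 0 -2 0 0 0 0;0 0 -0.5 0 0 0 0;0 0 0 0 0 0 0"}}

```text
t: 3.52
eef_pos: [0.4968, -0.4001, 0.1042]
tool_rot: [0.004, 0.766, 0.643, -0.002]
contact_force: [-0.6, -0.3, 0.3]
gripper_width: 0.999
```

```bash
python3 look.py b wrist
```

```text
t 3.5167 pos [ 0.4968 -0.4001  0.1042] q [ 0.751  0.562 -0.237  1.746  0.176  0.848  0.258] F [-0.6 -0.3  0.3] w 0.999
toolx yaw 80.01 z [ 0.002 -0.009 -1.   ]
```

View pics/wrist_b.png

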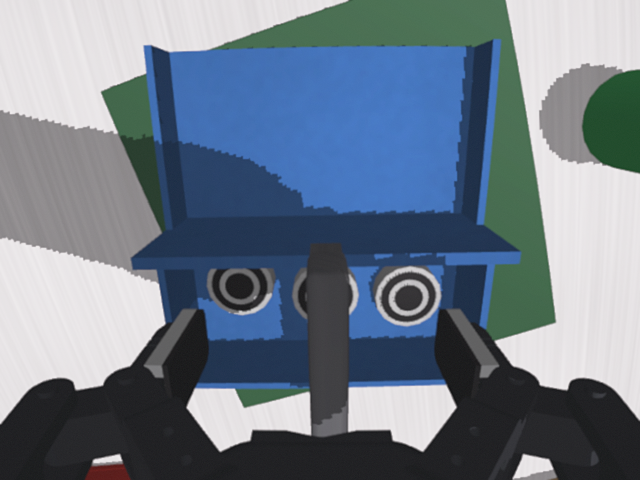

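>>> {"fn": "send_rows", "kwargs": {"motion": "0.4 0.8 -0.2 0.5 0.1 1 0;0 0 0 0 0 0 0"}}

```text
t: 3.73
eef_pos: [0.5027, -0.3925, 0.1053]
tool_rot: [0.002, 0.76, 0.65, 0.001]
contact_force: [0.1, 0.9, -0.5]
gripper_width: 1.005
```

>>> {"fn": "send_rows", "kwargs": {"motion": "0 0 0 0 0 0 1;0 0 0 0 0 0 1;0 0 0 0 0 0 1;0 0 0 0 0 0 1;0 0 0 0 0 0 1;0 0 0 0 0 0 1;0 0 0 0 0 0 1;0 0 0 0 0 0 1", "newtons": 80}}

```text
t: 4.4
eef_pos: [0.5043, -0.3938, 0.1111]
tool_rot: [0.005, 0.76, 0.65, 0.001]
contact_force: [2.5, 0.4, -1.3]
gripper_width: 0.147
```

```bash
python3 look.py c wrist,side
```

```text
t 4.4 pos [ 0.5043 -0.3938  0.1111] q [ 0.746  0.555 -0.247  1.739  0.172  0.859  0.267] F [ 2.5  0.4 -1.3] w 0.147
toolx yaw 81.07 z [ 0.008 -0.006 -1.   ]
```

View pics/wrist_c.png

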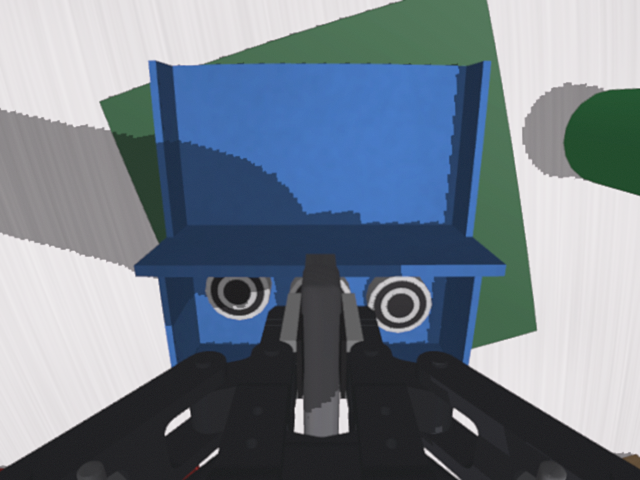

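View pics/side_c.png

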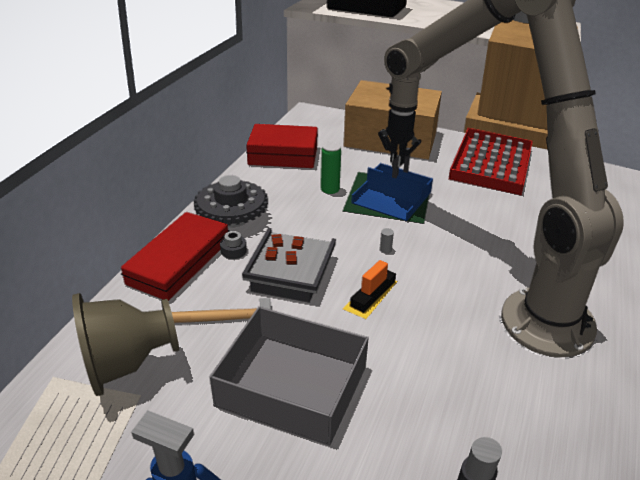

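>>> {"fn": "send_rows", "kwargs": {"motion": "0 0 -0.07 0.1 0.1 0 0;0 0 -0.07 0 0 0 0;0 0 -0.07 0 0 0 0;0 0 -0.07 0 0 0 0;-0.2 0.1 -0.6 0.3 0.4 0 0;0 0 -0.5 0 0 0 0;0 0 -0.07 0 0 0 0"}}

```text
t: 5.08
eef_pos: [0.5024, -0.3932, 0.0953]
tool_rot: [-0.001, 0.76, 0.65, 0.0]
contact_force: [-0.4, -1.3, -0.6]
gripper_width: 0.998
```

>>> {"fn": "send_rows", "kwargs": {"motion": "0 0 0 0 0 0 0.5;0 0 0 0 0 0 0.7;0 0 0 0 0 0 1;0 0 0 0 0 0 1"}}

```text
t: 5.42
eef_pos: [0.502, -0.3929, 0.0942]
tool_rot: [-0.002, 0.76, 0.65, -0.0]
contact_force: [0.5, 0.2, 0.5]
gripper_width: 0.454
```

>>> {"fn": "send_rows", "kwargs": {"motion": "0 0 0 0 0 0 1;0 0 0 0 0 0 1;0 0 0 0 0 0 1"}}

```text
t: 5.67
eef_pos: [0.5029, -0.393, 0.0949]
tool_rot: [-0.001, 0.76, 0.65, 0.0]
contact_force: [-1.3, -0.2, -3.4]
gripper_width: 0.158
```

>>> {"fn": "send_rows", "kwargs": {"motion": "0 0 0.5 0 0 0 1;0 0 1 0 0 0 1;0 0 2 0 0 0 1;0 0 2.5 0 0 0 1;0 0 2 0 0 0 1;0 0 1 0 0 0 1;0 0 0 0 0 0 1", "newtons": 110}}

```text
t: 6.25
eef_pos: [0.4952, -0.3883, 0.1831]
tool_rot: [-0.01, 0.76, 0.65, -0.002]
contact_force: [0.8, -0.4, -8.8]
gripper_width: 0.152
```

```bash
python3 look.py d wrist
```

```text
t 6.25 pos [ 0.4952 -0.3883  0.1831] q [ 0.76   0.474 -0.262  1.686  0.136  1.02   0.296] F [ 0.8 -0.4 -8.8] w 0.152
toolx yaw 81.08 z [-0.016  0.013 -1.   ]
```

View pics/wrist_d.png

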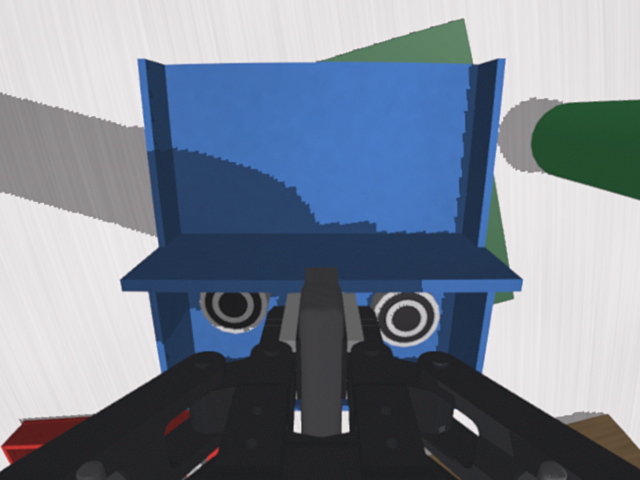

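>>> {"fn": "send_rows", "kwargs": {"motion": "0 1.5 0 -0.7 -0.9 0 1;0.1 2.7 0 0 0 2 1;0.1 2.7 0 0 0 2 1;0.1 2.7 0 0 0 2 1;0.1 2.7 0 0 0 2 1;1 2.7 0 0 0 2 1;2 1.4 0 0 0 2 1;2.7 0.8 0 0 0 2 1;2.7 0 0 0 0 2 1;2.7 0 0 0 0 0 1;2.7 0 0 0 0 0 1;1.5 0 0 0 0 0 1;0 0 0 0 0 0 1"}}

```text
t: 7.38
eef_pos: [0.6397, -0.2037, 0.1601]
tool_rot: [-0.016, 0.658, 0.753, -0.008]
contact_force: [-0.1, 0.8, -6.2]
gripper_width: 0.15
```

```bash
python3 look.py e wrist,top
```

```text
t 7.3833 pos [ 0.6397 -0.2037  0.1601] q [ 0.464  0.583 -0.361  1.578  0.222  1.058  0.176] F [-0.1  0.8 -6.2] w 0.15
toolx yaw 97.7 z [-0.035  0.009 -0.999]
```

View pics/wrist_e.png

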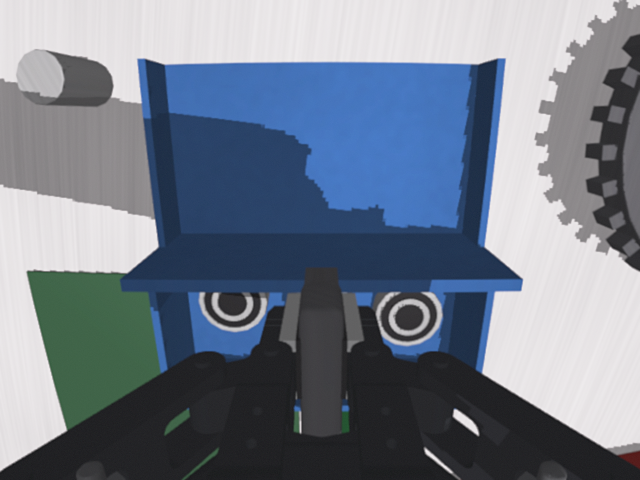

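View pics/top_e.png

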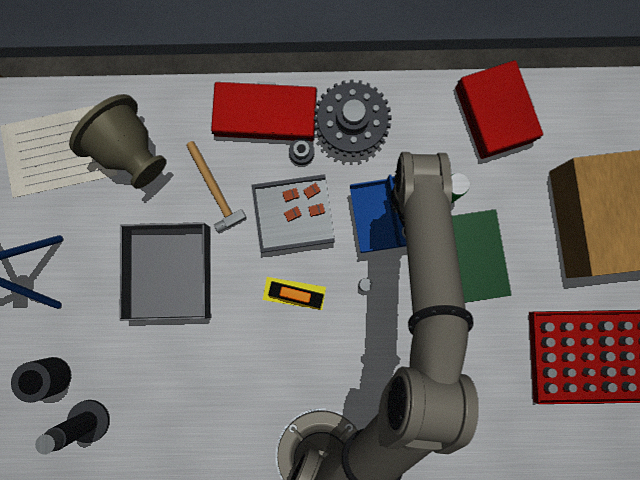

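>>> {"fn": "send_rows", "kwargs": {"motion": "1.3 0.5 -1 -0.5 -1 -0.3 1;1.3 0.7 -2 0 -1 -0.3 1;1 0.7 -2 0 0 0 1;0.2 0 -0.7 0 0 0 1;0 0 0 0 0 0 1;0 0 0 0 0 0 1"}}

```text
t: 7.98
eef_pos: [0.6654, -0.1889, 0.0966]
tool_rot: [-0.005, 0.664, 0.747, -0.006]
contact_force: [-0.2, 0.6, -6.2]
gripper_width: 0.143
```

```bash
python3 look.py f wrist,side; python3 - <<'E'
from h import *
im=cv2.imread("pics/top_e.png"); hs=cv2.cvtColor(im,cv2.COLOR_BGR2HSV)
m=((hs[...,0]>24)&(hs[...,0]<34)&(hs[...,1]>150)&(hs[...,2]>90)); lab=m[270:315,255:335]; mm=np.zeros_like(m); mm[270:315,255:335]=lab
print(mm.sum()); T=cam("top")
r=fit("pad",[(T,hullmask(mm))],[.43,.06,np.radians(80)],0); print("pad",np.round(r[0],4),np.degrees(r[0][2]),r[1])
E
```

```text
t 7.9833 pos [ 0.6654 -0.1889  0.0966] q [ 0.411  0.67  -0.337  1.585  0.262  0.948  0.102] F [-0.2  0.6 -6.2] w 0.143
toolx yaw 96.71 z [-0.017 -0.002 -1.   ]
500
pad [0.4316 0.0661 1.3874] 79.49464437395795 0.06261033623071222
```

View pics/side_f.png

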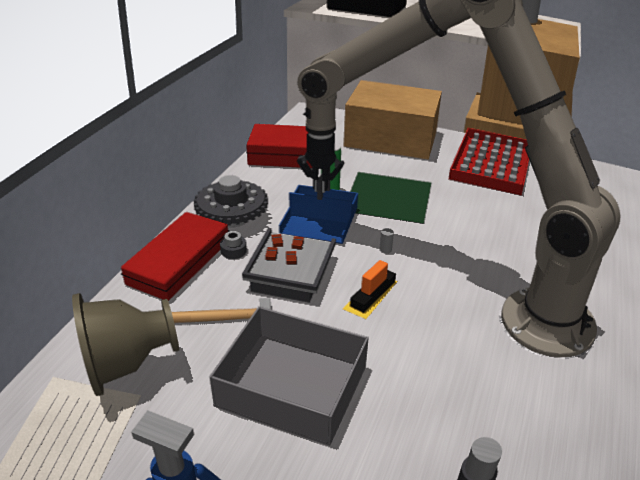

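View pics/wrist_f.png

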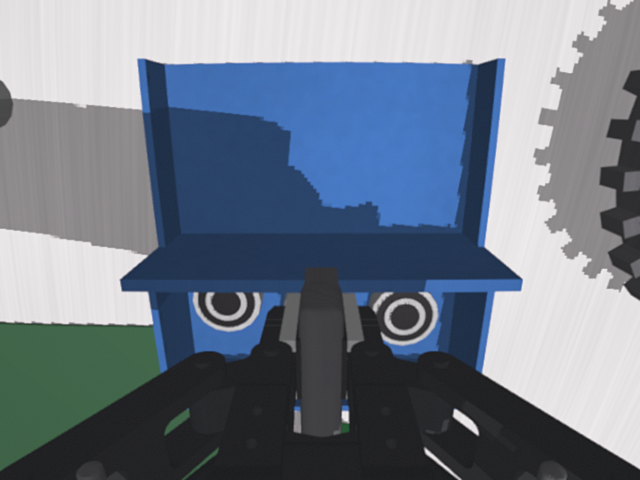

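>>> {"fn": "send_rows", "kwargs": {"motion": "0.7 0 0 0 -0.5 0.2 1;0.6 0 -0.2 0 -0.5 0.1 1;0 0 0 0 0 0 1;0 0 0 0 0 0 1"}}

```text
t: 8.42
eef_pos: [0.6809, -0.1926, 0.0993]
tool_rot: [0.005, 0.664, 0.748, 0.001]
contact_force: [-0.1, 0.2, -6.1]
gripper_width: 0.147
```

```bash
python3 look.py g top; python3 - <<'E'
import cv2
a=cv2.imread("pics/top_g.png"); cv2.imwrite("pics/z4.png",cv2.resize(a[160:280,240:400],None,fx=5,fy=5,interpolation=cv2.INTER_CUBIC)) 
E
```

```text
t 8.4167 pos [ 0.6809 -0.1926  0.0993] q [ 0.41   0.677 -0.337  1.563  0.266  0.937  0.105] F [-0.1  0.2 -6.1] w 0.147
toolx yaw 96.82 z [ 0.009 -0.006 -1.   ]
```

View pics/z4.png

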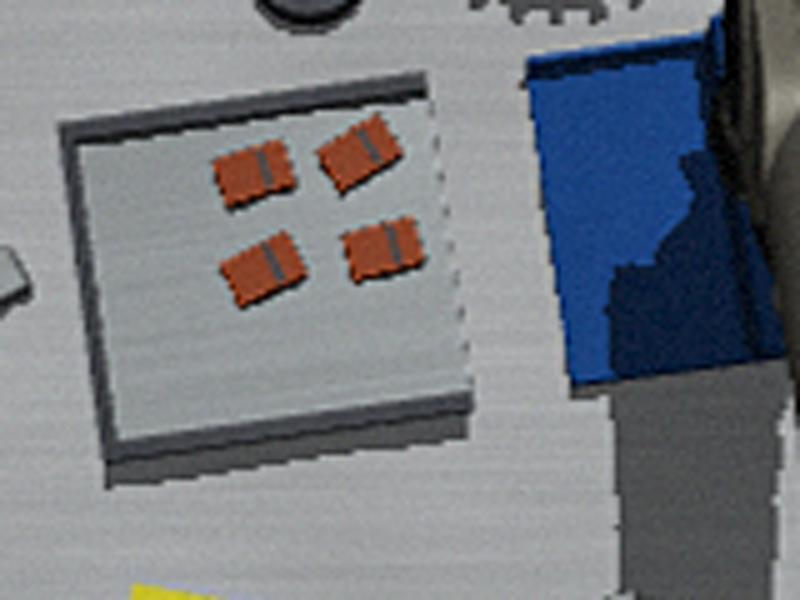

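```bash
python3 - <<'E'
from h import *
T=cam("top"); f=lambda u,v,z: onz(T,[240+u/5-.4,160+v/5-.4],z)[0]
Rz=Ro.from_euler("z",-np.radians(7)).as_matrix()
for u,v,z in [(527,62,.036),(570,380,.036),(425,75,.057),(470,392,.057),(62,125,.057)]:
    w=f(u,v,z); print(np.round(w,4),np.round(Rz@(w-[.646,.0647,0]),4))
E
```

```text
[ 0.7568 -0.0783  0.036 ] [ 0.0925 -0.1554  0.036 ]
[ 0.5825 -0.0978  0.036 ] [-0.0828 -0.1536  0.036 ]
[ 0.7462 -0.0223  0.057 ] [ 0.0888 -0.0986  0.057 ]
[ 0.5748 -0.0432  0.057 ] [-0.0838 -0.0984  0.057 ]
[0.7222 0.1727 0.057 ] [0.0888 0.0979 0.057 ]
```

>>> {"fn": "send_rows", "kwargs": {"motion": "-0.1 0.2 -0.4 0.3 0.5 0.2 1;-0.1 0.4 -0.3 0 0 0 1;0 0 0 0 0 0 1"}}

```text
t: 8.72
eef_pos: [0.6802, -0.1889, 0.0943]
tool_rot: [0.003, 0.662, 0.749, -0.001]
contact_force: [-1.9, -1.3, -3.2]
gripper_width: 0.147
```

```bash
python3 look.py h side; python3 - <<'E'
import cv2
a=cv2.imread("pics/side_h.png"); cv2.imwrite("pics/z5.png",cv2.resize(a[170:310,230:390],None,fx=5,fy=4.2,interpolation=cv2.INTER_CUBIC)) 
E
```

```text
t 8.7167 pos [ 0.6802 -0.1889  0.0943] q [ 0.406  0.684 -0.337  1.564  0.268  0.935  0.102] F [-1.9 -1.3 -3.2] w 0.147
toolx yaw 97.04 z [ 0.003 -0.005 -1.   ]
```

View pics/z5.png

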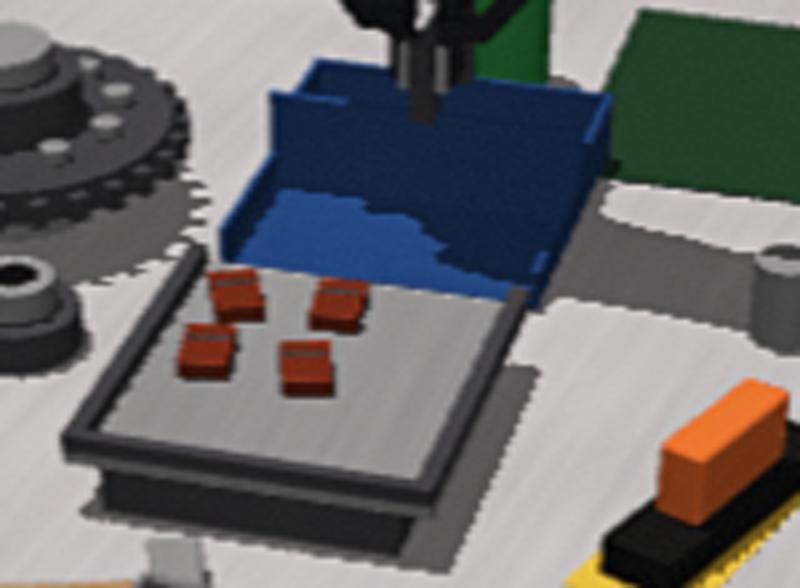

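>>> {"fn": "send_rows", "kwargs": {"motion": "-0.2 1.2 0 0 0 0 1;-0.2 1.3 0 0 0 0 1;-0.2 1.3 -0.05 0 0 0 1;-0.2 1.3 0 0 0 0 1;0 0 0 0 0 0 1"}}

```text
t: 9.18
eef_pos: [0.6701, -0.1319, 0.0925]
tool_rot: [0.001, 0.663, 0.748, 0.0]
contact_force: [-1.1, 2.6, -6.3]
gripper_width: 0.147
```

```bash
python3 look.py i side,top; python3 - <<'E'
import cv2
a=cv2.imread("pics/side_i.png"); cv2.imwrite("pics/z5.png",cv2.resize(a[170:310,230:390],None,fx=5,fy=4.2,interpolation=cv2.INTER_CUBIC)) 
a=cv2.imread("pics/top_i.png"); cv2.imwrite("pics/z4.png",cv2.resize(a[160:280,240:400],None,fx=5,fy=5,interpolation=cv2.INTER_CUBIC)) 
E
```

```text
t 9.1833 pos [ 0.6701 -0.1319  0.0925] q [ 0.34   0.655 -0.345  1.625  0.266  0.907  0.017] F [-1.1  2.6 -6.3] w 0.147
toolx yaw 96.91 z [ 0.001 -0.001 -1.   ]
```

View pics/z5.png

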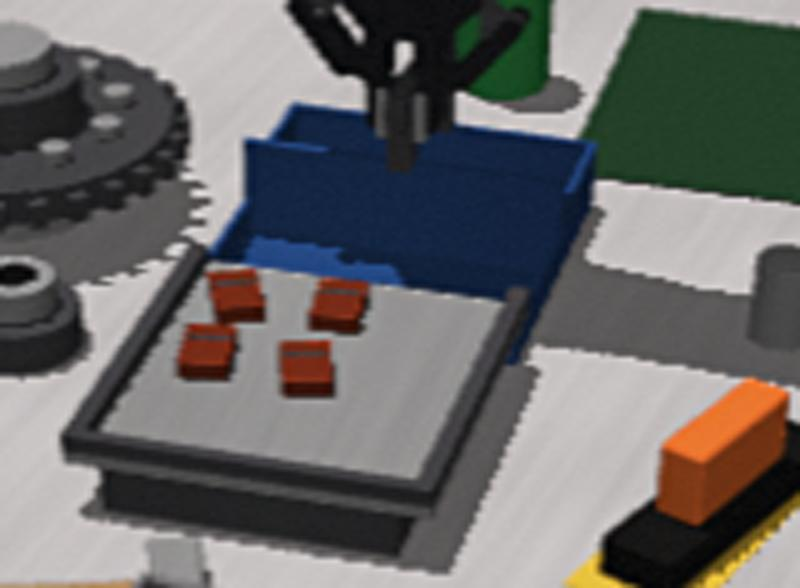

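View pics/z4.png

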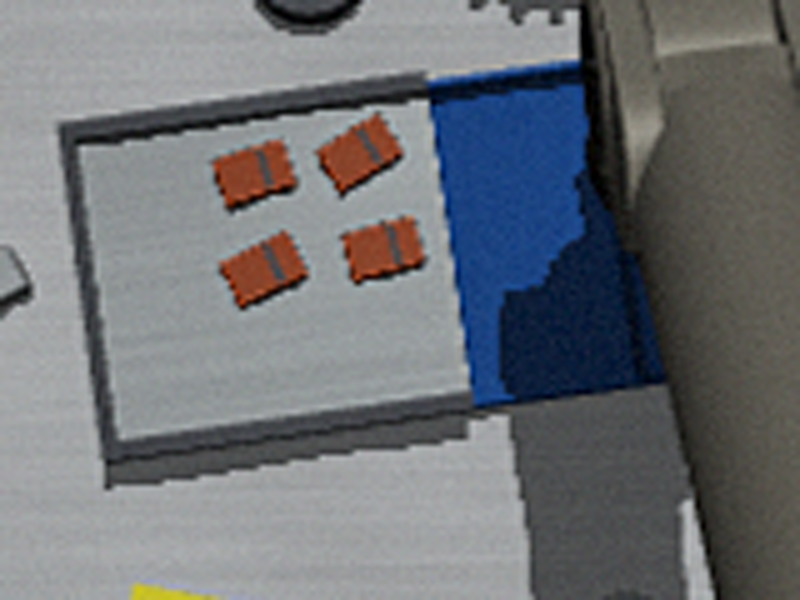

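>>> {"fn": "send_rows", "kwargs": {"motion": "-0.1 0.9 0 0 0 0 1;-0.1 0.8 0 0 0 0 1;0 0 0 0 0 0 1;0 0 0 0 0 0 0.6;0 0 0 0 0 0 0;0 0 0 0 0 0 0;0 0 0 0 0 0 0"}}

```text
t: 9.87
eef_pos: [0.6724, -0.1229, 0.0968]
tool_rot: [0.007, 0.666, 0.746, 0.0]
contact_force: [0.6, -0.4, -0.4]
gripper_width: 0.712
```

```bash
python3 look.py j side; python3 - <<'E'
import cv2
a=cv2.imread("pics/side_j.png"); cv2.imwrite("pics/z5.png",cv2.resize(a[170:310,230:390],None,fx=5,fy=4.2,interpolation=cv2.INTER_CUBIC)) 
E
```

```text
t 9.8667 pos [ 0.6724 -0.1229  0.0968] q [ 0.321  0.645 -0.341  1.63   0.271  0.901 -0.009] F [ 0.6 -0.4 -0.4] w 0.712
toolx yaw 96.54 z [ 0.011 -0.009 -1.   ]
```

View pics/z5.png

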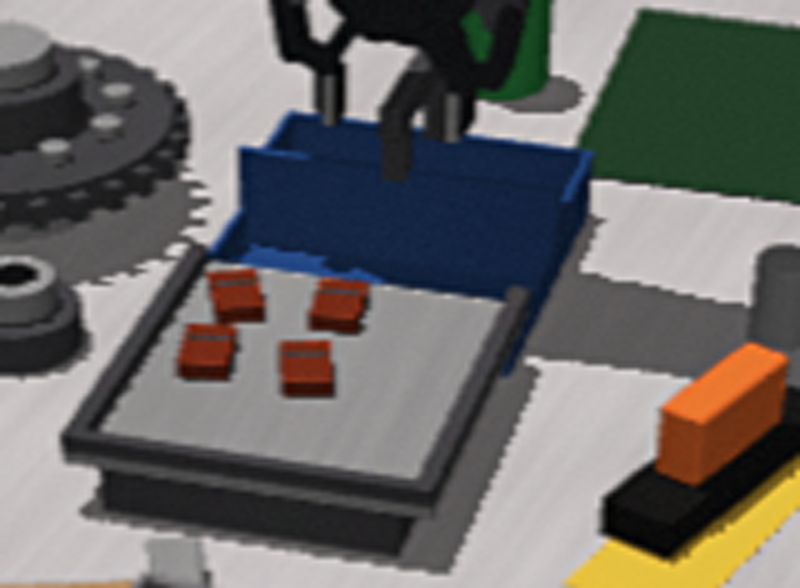

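>>> {"fn": "send_rows", "kwargs": {"motion": "0 0 0.5 0.5 0.5 0 0;0 0 2 0 0 0 0;0 0 3.5 0 0 0 0;0 0 4 0 0 0 0;0 0 4 0 0 0 0;0 -0.5 0 0 0 0 0;0 0 0 0 0 0 0"}}

```text
t: 10.5
eef_pos: [0.6713, -0.1306, 0.2454]
tool_rot: [-0.001, 0.666, 0.746, 0.001]
contact_force: [-1.0, -1.6, -1.9]
gripper_width: 1.0
```

```bash
python3 look.py k wrist; python3 tray.py wrist,side 0.666,-0.106,97 0.0
```

```text
t 10.5 pos [ 0.6713 -0.1306  0.2454] q [ 0.359  0.509 -0.376  1.494  0.193  1.176  0.064] F [-1.  -1.6 -1.9] w 1.0
toolx yaw 96.42 z [-0.001  0.002 -1.   ]
wrist [(0.81, [322.0, 180.0], 36998)]
side [(0.73, [311.0, 221.0], 2902)]
all [ 0.6701 -0.1271] yaw 97.0 z [] err 0.549
all [ 0.6704 -0.1268] yaw 97.0 z [-0.0059] err 0.537
wrist [ 0.6701 -0.1271] yaw 97.0 z [] err 0.102
wrist [ 0.6693 -0.1255] yaw 97.1 z [-0.0257] err 0.077
side [ 0.6826 -0.1859] yaw 100.2 z [] err 0.385
side [ 0.7908 -0.4314] yaw 85.0 z [-0.1985] err 0.253
```

View pics/wrist_k.png

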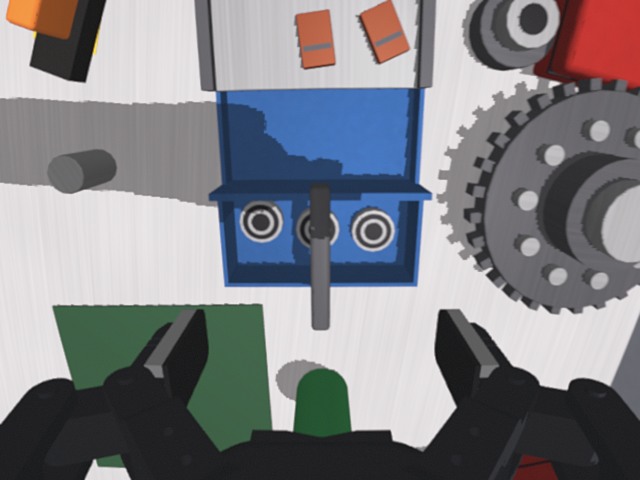

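```bash
cat > tp.py <<'E'
from h import *
o=get_obs(); c=cam("wrist",o); read_camera("wrist")
r=max(regions_of("tray","wrist"),key=lambda x:x["region"].sum())["region"].astype(np.uint8)
cs,_=cv2.findContours(r,cv2.RETR_EXTERNAL,cv2.CHAIN_APPROX_NONE); cv2.drawContours(r,cs,-1,1,-1)
pl=rend(c,"plate",[.646,.0647,np.radians(7)],0)>.5
rp=regions_of("plate","wrist"); 
if rp: print("plate conf",rp[0]["conf"]); 
def f(v):
    m=rend(c,"tray",v,0); m=m*(~pl); return np.abs(m-r*(~pl)).sum()/r.sum()
v=np.array([.668,-.115,np.radians(97)])
for s in(1,-1,.4):
    S=np.array([v]+[v+np.eye(3)[i]*[.01,.01,.06][i]*s for i in range(3)])
    R=minimize(f,v,method="Nelder-Mead",options=dict(initial_simplex=S,xatol=1e-4,fatol=1e-5)); v=R.x
print(np.round(v[:2],4),np.degrees(v[2]),R.fun)
Rz=Ro.from_euler("z",-np.radians(7)).as_matrix(); d=Rz@np.array([v[0]-.646,v[1]-.0647,0]); print("in plate frame",d, "insertion mm",(d[1]+.095+.1)*1000)
E
python3 tp.py
```

```text
plate conf 0.72
[ 0.6682 -0.1108] 96.68236050569867 0.011283049970144905
in plate frame [ 0.00061329 -0.17691106  0.        ] insertion mm 18.088937597761866
```

```bash
python3 look.py l top; python3 tray.py top,side 0.44,0.055,80 0.0 scraper
```

```text
t 11.0 pos [ 0.6703 -0.1286  0.2422] q [ 0.357  0.512 -0.376  1.497  0.193  1.175  0.063] F [-0.5 -0.4 -0.5] w 1.0
toolx yaw 96.54 z [-0.005  0.004 -1.   ]
top [(0.69, [307.0, 292.0], 761), (0.5, [364.0, 284.0], 124)]
side [(0.57, [370.0, 276.0], 1273)]
all [0.4374 0.0281] yaw 75.1 z [] err 0.279
all [0.4378 0.0258] yaw 75.2 z [-0.0035] err 0.263
top [0.4387 0.0279] yaw 74.0 z [] err 0.192
top [0.441  0.0292] yaw 75.1 z [-0.116] err 0.118
side [0.4363 0.0287] yaw 75.8 z [] err 0.07
side [ 0.4479 -0.0161] yaw 74.4 z [-0.0385] err 0.04
```

View pics/top_l.png

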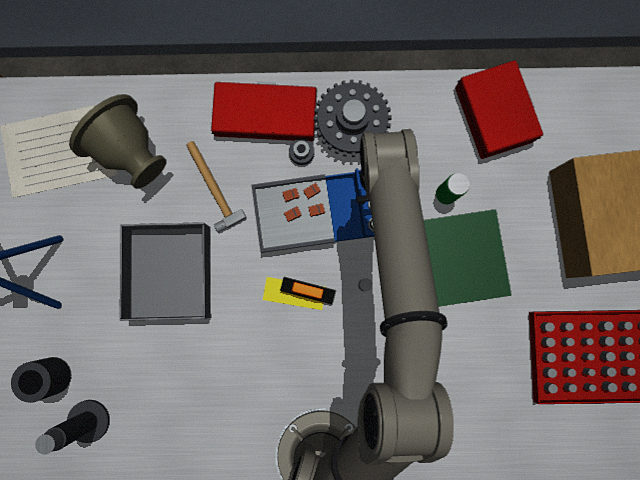

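>>> {"fn": "send_rows", "kwargs": {"motion": "-2 1.4 0 0 0 -2.7 0;-2.9 1.95 0 0 0 -2.7 0;-2.9 1.95 -0.3 0 0 -2.7 0;-2.9 1.95 -0.3 0 0 -2.7 0;-2.9 1.95 -0.3 0 0 -2.7 0;-2.9 1.95 -0.3 0 0 -2.7 0;-2.9 1.95 -0.3 0 0 -2.7 0;-2.9 1.95 -0.3 0 0 -2.7 0;-1 0.6 0 0 0 0 0;0 0 0 0 0 0 0"}}

```text
t: 12.18
eef_pos: [0.4273, 0.0304, 0.2238]
tool_rot: [0.001, 0.8, 0.599, 0.001]
contact_force: [-0.2, 1.1, 0.7]
gripper_width: 1.003
```

```bash
python3 look.py m wrist; python3 tray.py wrist 0.437,0.027,75 0.0 scraper
```

```text
t 12.1833 pos [0.4273 0.0304 0.2238] q [ 0.208  0.102 -0.447  2.098  0.055  0.95  -0.555] F [-0.2  1.1  0.7] w 1.003
toolx yaw 73.65 z [ 0.003  0.    -1.   ]
wrist [(0.72, [331.0, 195.0], 7410)]
all [0.4377 0.0287] yaw 74.7 z [] err 0.056
all [0.4377 0.0278] yaw 74.7 z [-0.0078] err 0.029
```

View pics/wrist_m.png

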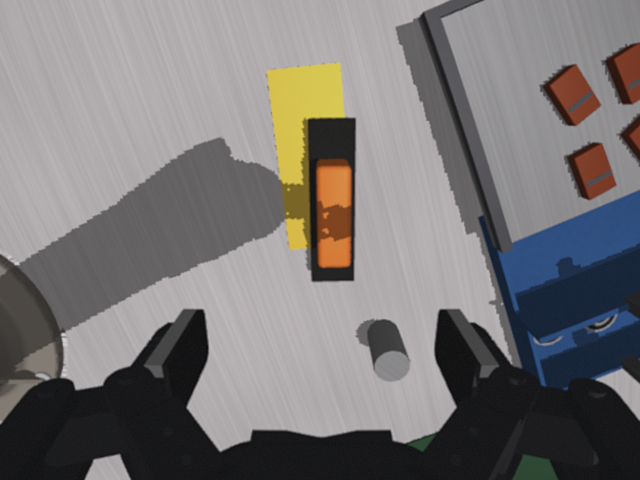

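>>> {"fn": "send_rows", "kwargs": {"motion": "0.5 -0.1 -2 0 0 1 0;0.5 -0.1 -3.5 0 0 0 0;0 0 -3.5 0 0 0 0;0 0 -3 0 0 0 0;0 0 -1 0 0 0 0;0 0 0 0 0 0 0"}}

```text
t: 12.88
eef_pos: [0.4534, 0.0214, 0.0907]
tool_rot: [0.003, 0.8, 0.601, 0.008]
contact_force: [0.2, -0.3, 0.7]
gripper_width: 0.998
```

```bash
python3 look.py n wrist; python3 tray.py wrist 0.437,0.027,75 0.0 scraper
```

```text
t 12.8833 pos [0.4534 0.0214 0.0907] q [ 0.156  0.344 -0.396  2.181  0.22   0.636 -0.676] F [ 0.2 -0.3  0.7] w 0.998
toolx yaw 73.83 z [ 0.016  0.004 -1.   ]
wrist [(0.77, [286.0, 237.0], 18867)]
all [0.438  0.0288] yaw 74.6 z [] err 0.043
all [0.4376 0.0285] yaw 74.6 z [-0.0042] err 0.02
```

>>> {"fn": "send_rows", "kwargs": {"motion": "-1.2 0.6 0 -0.2 0.9 0.8 0;-0.3 0.1 -1 0 0 0 0;0 0 -2 0 0 0 0;0 0 -1.5 0 0 0 0;0 0 0 0 0 0 0"}}

```text
t: 13.5
eef_pos: [0.4429, 0.0313, 0.0547]
tool_rot: [0.005, 0.794, 0.607, 0.007]
contact_force: [-0.3, -0.1, -0.5]
gripper_width: 0.997
```

```bash
python3 look.py o wrist
```

```text
t 13.5 pos [0.4429 0.0313 0.0547] q [ 0.103  0.398 -0.371  2.224  0.282  0.544 -0.746] F [-0.3 -0.1 -0.5] w 0.997
toolx yaw 74.81 z [ 0.018  0.001 -1.   ]
```

View pics/wrist_o.png

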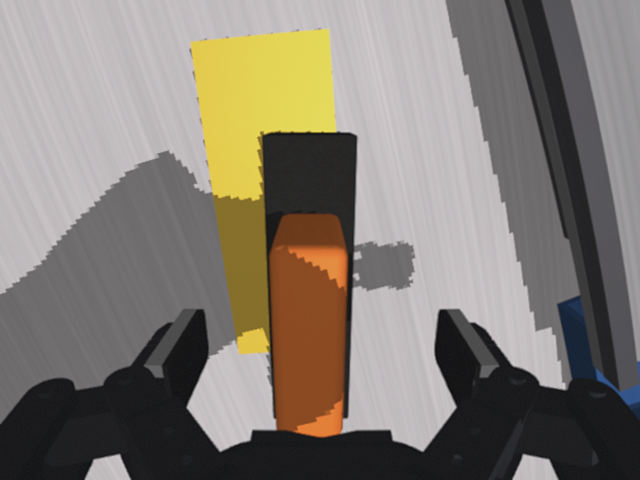

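>>> {"fn": "send_rows", "kwargs": {"motion": "-0.5 -0.2 -0.9 0 1 0 0;0 0 -0.8 0 0.3 0 0;0 0 0 0 0 0 0"}}

```text
t: 13.8
eef_pos: [0.4396, 0.0301, 0.0406]
tool_rot: [-0.001, 0.794, 0.608, -0.0]
contact_force: [-0.4, -0.2, 0.6]
gripper_width: 1.0
```

>>> {"fn": "send_rows", "kwargs": {"motion": "0 0 0 0 0 0 0.4;0 0 0 0 0 0 1;0 0 0 0 0 0 1;0 0 0 0 0 0 1;0 0 0 0 0 0 1;0 0 0 0 0 0 1", "newtons": 70}}

```text
t: 14.3
eef_pos: [0.4399, 0.03, 0.0415]
tool_rot: [-0.001, 0.794, 0.608, -0.0]
contact_force: [-0.4, -0.1, -2.5]
gripper_width: 0.298
```

```bash
python3 look.py p wrist
```

```text
t 14.3 pos [0.4399 0.03   0.0415] q [ 0.099  0.428 -0.363  2.224  0.291  0.534 -0.75 ] F [-0.4 -0.1 -2.5] w 0.298
toolx yaw 74.85 z [-0.001  0.001 -1.   ]
```

View pics/wrist_p.png

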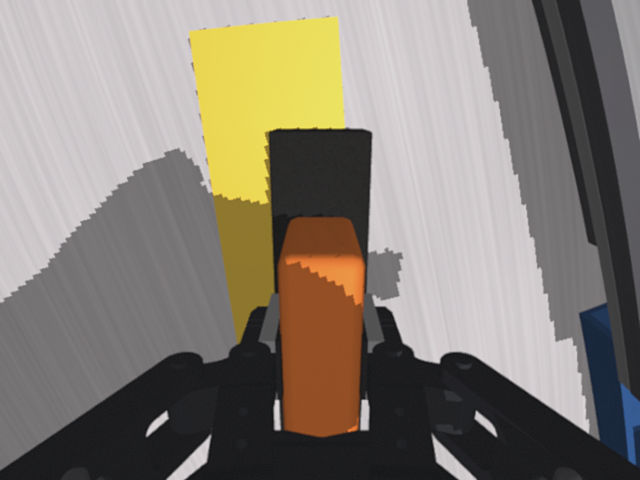

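>>> {"fn": "send_rows", "kwargs": {"motion": "0 0 1 0 0 0 1;0 0 2.5 0 0 0 1;0 0 3 0 0 0 1;0 0 3 0 0 0 1;1 0.5 1 0 0 -5 1;2 1 0 0 0 -6.5 1;2.2 1 0 0 0 -6.5 1;2.2 1 0 0 0 -6.5 1;2.2 1 0 0 0 -6.5 1;2.2 1 0 0 0 -6.5 1;2.2 1 0 0 0 -6.5 1;2.2 1 0 0 0 -6.5 1;1.6 1 0 0 0 -6.5 1;1 1 0 0 0 -6.5 1;0 0 0 0 0 -4 1;0 0 0 0 0 0 1"}}

```text
t: 15.68
eef_pos: [0.6268, 0.1283, 0.1581]
tool_rot: [-0.007, 0.999, 0.035, -0.002]
contact_force: [0.1, -0.1, -3.9]
gripper_width: 0.293
```

```bash
python3 look.py q wrist,top
```

```text
t 15.6833 pos [0.6268 0.1283 0.1581] q [-0.167  0.499 -0.169  1.701  0.081  0.949 -1.863] F [ 0.1 -0.1 -3.9] w 0.293
toolx yaw 4.06 z [-0.005  0.015 -1.   ]
```

View pics/wrist_q.png

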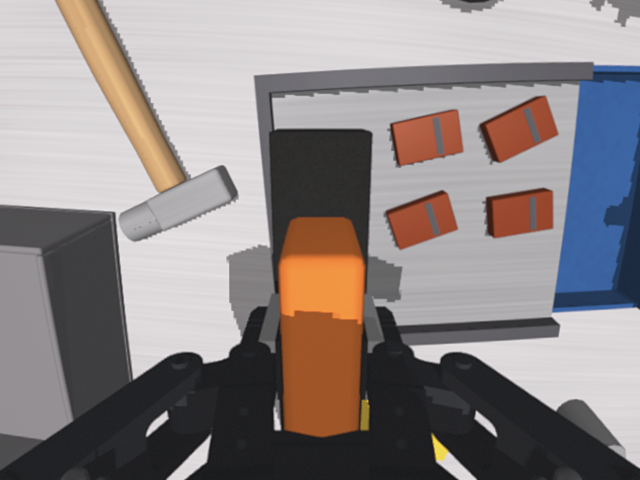

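View pics/top_q.png

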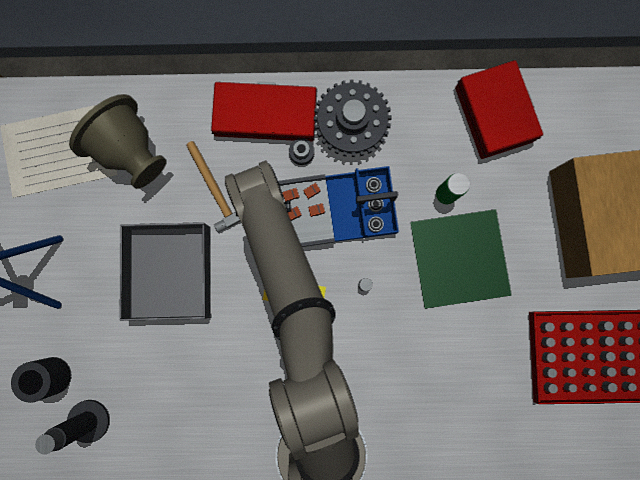

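>>> {"fn": "send_rows", "kwargs": {"motion": "0.7 -0.1 0 -0.8 -0.3 3 1;0.6 -0.1 -1.5 0 0 0 1;0 0 -2.5 0 0 0 1;0 0 -1 0 0 0 1;0 0 0 0 0 0 1"}}

```text
t: 16.2
eef_pos: [0.6383, 0.1233, 0.1062]
tool_rot: [-0.001, 0.998, 0.067, -0.0]
contact_force: [0.1, -0.5, -2.8]
gripper_width: 0.295
```

```bash
python3 look.py r wrist,side
```

```text
t 16.2 pos [0.6383 0.1233 0.1062] q [-0.164  0.574 -0.169  1.712  0.119  0.866 -1.821] F [ 0.1 -0.5 -2.8] w 0.295
toolx yaw 7.67 z [-0.     0.001 -1.   ]
```

View pics/wrist_r.png

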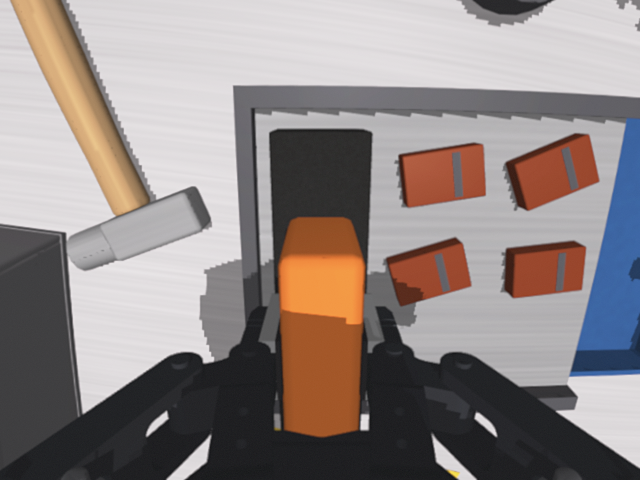

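View pics/side_r.png

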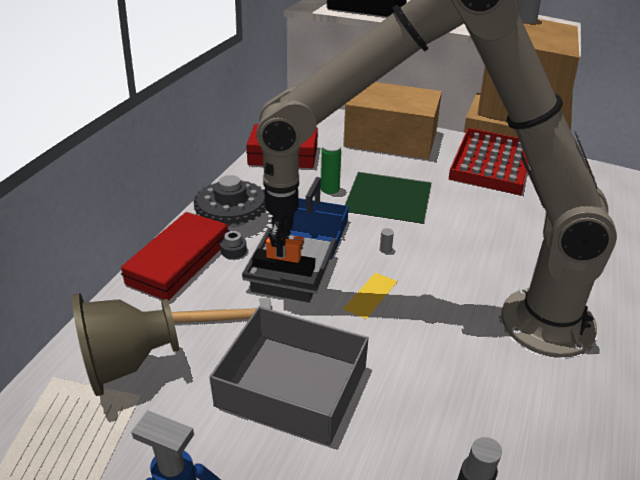

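>>> {"fn": "send_rows", "kwargs": {"motion": "0.1 0.3 -0.7 0 0 -0.6 1;0 0 -0.7 0 0 0 1;0 0 -0.3 0 0 0 1;0 0 0 0 0 0 1"}}

```text
t: 16.63
eef_pos: [0.6417, 0.1273, 0.0922]
tool_rot: [-0.001, 0.998, 0.061, 0.003]
contact_force: [-0.1, 0.4, -3.6]
gripper_width: 0.295
```

```bash
python3 look.py s wrist
```

```text
t 16.6333 pos [0.6417 0.1273 0.0922] q [-0.173  0.594 -0.164  1.714  0.122  0.838 -1.839] F [-0.1  0.4 -3.6] w 0.295
toolx yaw 6.97 z [ 0.005  0.003 -1.   ]
```

View pics/wrist_s.png

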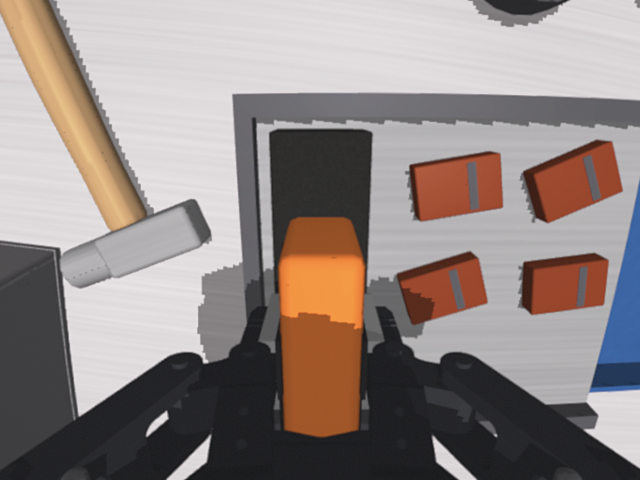

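>>> {"fn": "send_rows", "kwargs": {"motion": "0 0 -0.3 -0.1 0.3 0 1;0 0 -0.1 0 0 0 1;0 0 0 0 0 0 1"}}

```text
t: 16.93
eef_pos: [0.6423, 0.1275, 0.0889]
tool_rot: [-0.001, 0.998, 0.061, 0.001]
contact_force: [-0.1, -0.2, -2.3]
gripper_width: 0.293
```

>>> {"fn": "send_rows", "kwargs": {"motion": "0 -0.4 -0.1 0 0 0 1;0.1 -0.8 0 0 0 0 1;0.1 -0.8 0 0 0 0 1;0.1 -0.8 0 0 0 0 1;0.1 -0.8 0 0 0 0 1;0.1 -0.8 0 0 0 0 1;0.1 -0.8 0 0 0 0 1;0 0 0 0 0 0 1"}}

```text
t: 17.6
eef_pos: [0.6494, 0.0686, 0.0886]
tool_rot: [-0.0, 0.998, 0.06, 0.001]
contact_force: [0.1, -0.9, -2.9]
gripper_width: 0.295
```

```bash
python3 look.py u wrist
```

```text
t 17.6 pos [0.6494 0.0686 0.0886] q [-0.087  0.598 -0.159  1.717  0.12   0.834 -1.749] F [ 0.1 -0.9 -2.9] w 0.295
toolx yaw 6.9 z [ 0.003  0.001 -1.   ]
```

View pics/wrist_u.png

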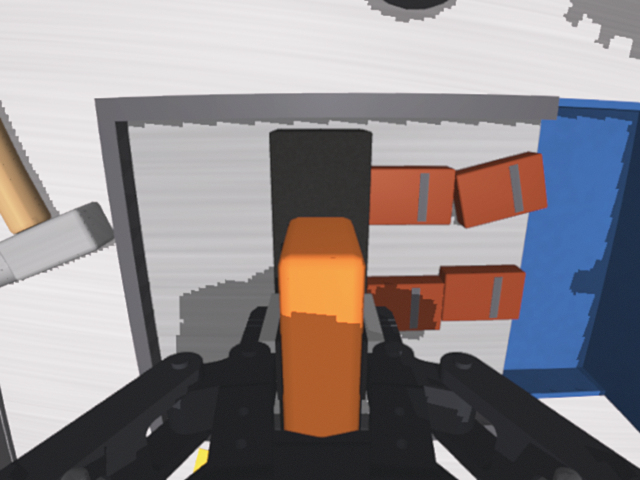

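>>> {"fn": "send_rows", "kwargs": {"motion": "0.1 -0.8 0 0 0 0 1;0.1 -0.8 0 0 0 0 1;0.1 -0.8 0 0 0 0 1;0.1 -0.8 0 0 0 0 1;0.1 -0.8 0 0 0 0 1;0.1 -0.8 0 0 0 0 1;0.1 -0.8 0 0 0 0 1;0.1 -0.8 0 0 0 0 1;0 0 0 0 0 0 1"}}

```text
t: 18.4
eef_pos: [0.6578, -0.0003, 0.0887]
tool_rot: [-0.001, 0.998, 0.061, 0.001]
contact_force: [-0.0, 0.2, -3.0]
gripper_width: 0.3
```

```bash
python3 look.py v wrist
```

```text
t 18.4 pos [ 6.578e-01 -3.000e-04  8.870e-02] q [ 0.017  0.604 -0.155  1.704  0.115  0.84  -1.636] F [-0.   0.2 -3. ] w 0.3
toolx yaw 7.0 z [ 0.002  0.002 -1.   ]
```

View pics/wrist_v.png

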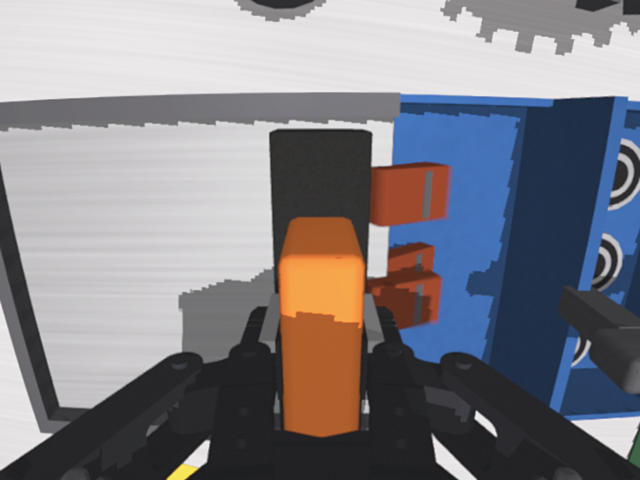

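>>> {"fn": "send_rows", "kwargs": {"motion": "0.1 -0.6 0 0 0 0 1;0.1 -0.6 0 0 0 0 1;0 -0.6 0 0 0 0 1;0.1 -0.6 0 0 0 0 1;0 -0.3 0 0 0 0 1;0 0 0 0 0 0 1"}}

```text
t: 18.95
eef_pos: [0.6608, -0.0283, 0.0885]
tool_rot: [-0.001, 0.998, 0.062, 0.001]
contact_force: [0.0, 0.1, -3.3]
gripper_width: 0.293
```

```bash
python3 look.py w wrist,side
```

```text
t 18.95 pos [ 0.6608 -0.0283  0.0885] q [ 0.059  0.609 -0.154  1.695  0.114  0.844 -1.589] F [ 0.   0.1 -3.3] w 0.293
toolx yaw 7.1 z [ 0.002  0.003 -1.   ]
```

View pics/wrist_w.png

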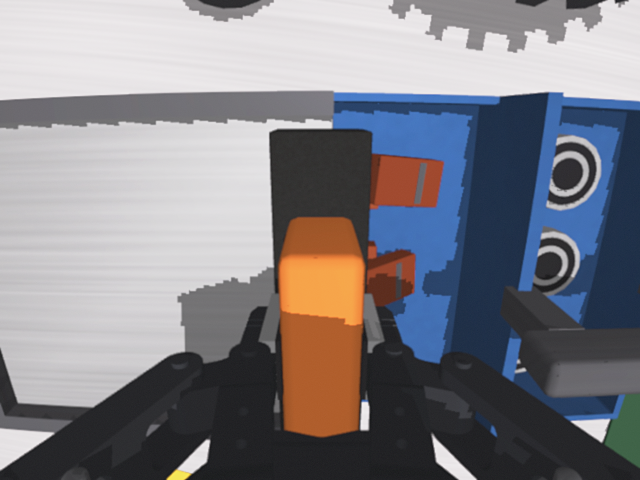

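View pics/side_w.png

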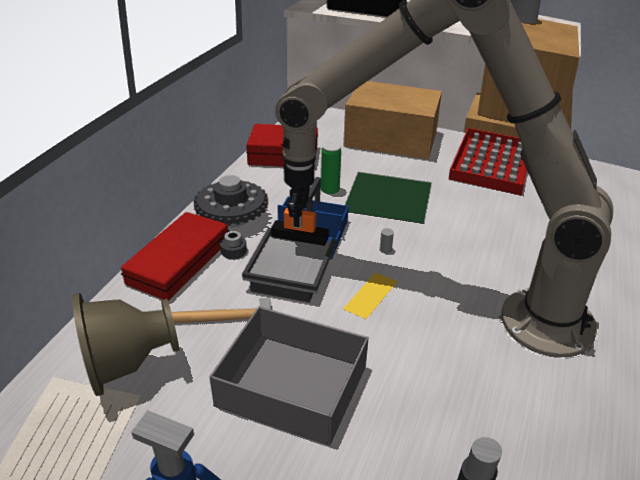

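>>> {"fn": "send_rows", "kwargs": {"motion": "0 0.2 1 0 0 0 1;0 0.5 2.5 0 0 0 1;-1 1.5 3 0 0 3 1;-1 2 3 0 0 5 1;-1 2 0 0 0 5 1;0 0 0 0 0 0 1"}}

```text
t: 19.55
eef_pos: [0.6278, 0.0391, 0.1893]
tool_rot: [-0.001, 0.984, 0.18, -0.0]
contact_force: [-1.4, 0.9, -4.3]
gripper_width: 0.292
```

```bash
python3 look.py x wrist,side
```

```text
t 19.55 pos [0.6278 0.0391 0.1893] q [ 0.017  0.454 -0.238  1.699  0.12   1.002 -1.471] F [-1.4  0.9 -4.3] w 0.292
toolx yaw 20.76 z [-0.     0.002 -1.   ]
```

View pics/wrist_x.png

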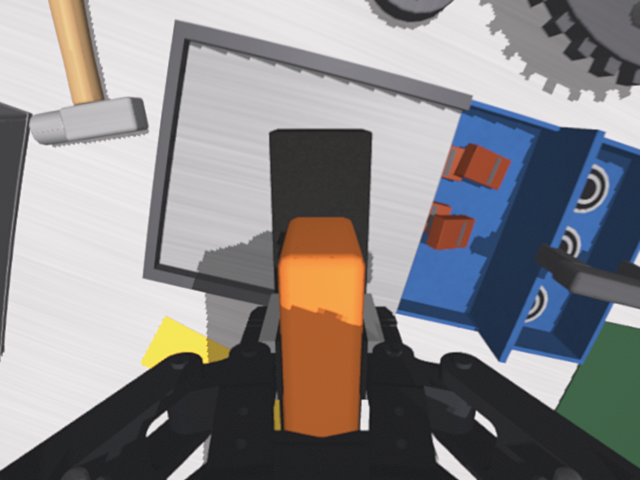

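View pics/side_x.png

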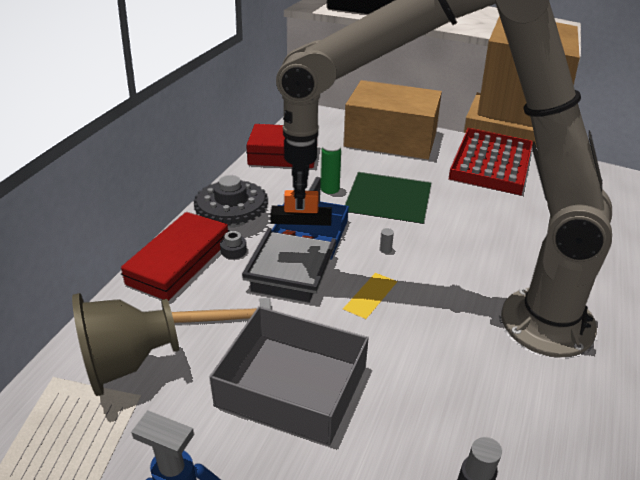

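>>> {"fn": "send_rows", "kwargs": {"motion": "-1.5 0.3 0 0 0 6 1;-2.4 0.3 0 0 0 6.6 1;-2.4 0.3 0 0 0 6.6 1;-2.4 0.3 0 0 0 6.6 1;-2.4 0.3 0 0 0 6.6 1;-2.4 0.3 0 0 0 6.6 1;-2.4 0.3 -0.5 0 0 6.6 1;-2 0.3 -1 0 0 6.6 1;-1.2 0.3 -1.5 0 0 6.5 1;0 0 -1 0 0 0 1;0 0 0 0 0 0 1"}}

```text
t: 20.57
eef_pos: [0.4316, 0.0522, 0.1457]
tool_rot: [0.001, 0.764, 0.645, -0.001]
contact_force: [0.7, -0.3, -2.4]
gripper_width: 0.299
```

```bash
python3 look.py y wrist,top; python3 - <<'E'
from h import *
im=cv2.imread("pics/top_y.png"); hs=cv2.cvtColor(im,cv2.COLOR_BGR2HSV)
o=pickle.load(open("log_y.pkl","rb")); c=cam("wrist",dict(eef_pos=o[1],tool_rot=o[2]))
im=cv2.imread("pics/wrist_y.png"); hs=cv2.cvtColor(im,cv2.COLOR_BGR2HSV); m=((hs[...,0]>23)&(hs[...,0]<34)&(hs[...,1]>140)); print(m.sum())
r=fit("pad",[(c,hullmask(m))],[.4316,.066,np.radians(79.5)],0); print("pad",np.round(r[0],4),np.degrees(r[0][2]),r[1])
for f in ["side_w","side_x"]:
    im=cv2.imread(f"pics/{f}.png"); hs=cv2.cvtColor(im,cv2.COLOR_BGR2HSV); m=((hs[...,0]>22)&(hs[...,0]<34)&(hs[...,1]>140)); k=np.zeros_like(m); k[265:325,340:405]=m[265:325,340:405]
    r=fit("pad",[(cam("side"),hullmask(k))],[.4316,.066,np.radians(79.5)],0); print("pad",f,np.round(r[0],4),np.degrees(r[0][2]),r[1])
E
```

```text
t 20.5667 pos [0.4316 0.0522 0.1457] q [ 0.171  0.237 -0.49   2.162  0.163  0.777 -0.592] F [ 0.7 -0.3 -2.4] w 0.299
toolx yaw 80.37 z [-0.    -0.004 -1.   ]
3545
pad [0.4306 0.0659 1.38  ] 79.06881974415288 3.8501590694314567
pad side_w [0.4307 0.0623 1.3833] 79.25969281158254 0.21470588235294116
pad side_x [0.4312 0.0629 1.4013] 80.28818416413738 0.12701289524818934
```

View pics/wrist_y.png

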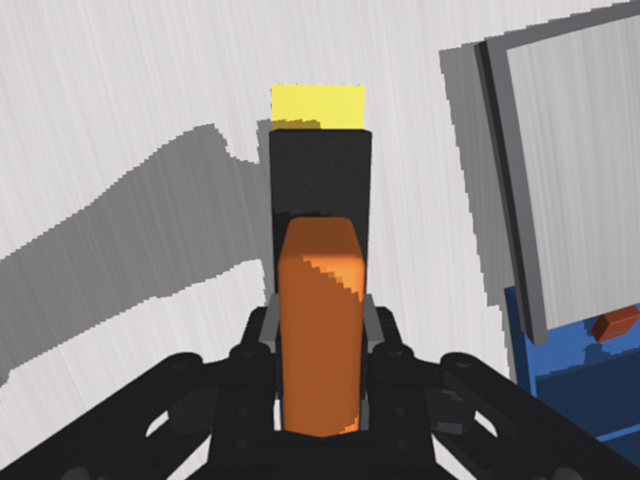

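```bash
python3 - <<'E'
from h import *
for tag,pts in [("y",[(272,85),(365,86)]),("p",[(190,32),(340,17)]),("o",[(191,43),(329,29)]),("m",[(267,71),(341,63),(291,249)])]:
    o=pickle.load(open(f"log_{tag}.pkl","rb")); c=cam("wrist",dict(eef_pos=o[1],tool_rot=o[2]))
    w=onz(c,pts,0); mid=w[:2].mean(0); d=w[1]-w[0]; yaw=np.degrees(np.arctan2(d[1],d[0]))+90
    for yw in(79.5,):
        a=np.radians(yw); print(tag,np.round(w[:,:2],4).tolist(),"len",np.linalg.norm(d),"yaw",yaw,"centre",mid[:2]-.0825*np.array([np.cos(a),np.sin(a)]))
E
```

```text
y [[0.415, 0.1524], [0.4778, 0.1411]] len 0.06381903691092848 yaw 79.7514694481617 centre [0.4313929  0.06565052]
p [[0.4152, 0.1528], [0.4787, 0.141]] len 0.06455631053645872 yaw 79.47224914394859 centre [0.43192559 0.06579747]
o [[0.415, 0.1527], [0.4779, 0.1413]] len 0.06393348375758967 yaw 79.70405210335561 centre [0.43142644 0.0659161 ]
m [[0.4153, 0.1523], [0.4785, 0.1404], [0.3862, -0.0089]] len 0.06432892664117196 yaw 79.35757888587042 centre [0.43186688 0.06526917]
```

>>> {"fn": "send_rows", "kwargs": {"motion": "0 1.5 -1.5 0 0 -0.7 1;-0.1 0 -2.5 0 0 0 1;-0.2 0 -2.5 0 0 0 1;-0.2 0 -1.5 0 0 0 1;0 0 0 0 0 0 1"}}

```text
t: 21.08
eef_pos: [0.4401, 0.0687, 0.0689]
tool_rot: [0.005, 0.774, 0.633, 0.007]
contact_force: [-0.7, -0.3, -3.9]
gripper_width: 0.297
```

```bash
python3 look.py z1 ""
```

```text
t 21.0833 pos [0.4401 0.0687 0.0689] q [ 0.073  0.38  -0.434  2.21   0.294  0.588 -0.778] F [-0.7 -0.3 -3.9] w 0.297
toolx yaw 78.53 z [ 0.017  0.    -1.   ]
```

>>> {"fn": "send_rows", "kwargs": {"motion": "-0.8 -0.1 0 0 1 1 1;0 0 -1 0 0 0 1;0 0 -0.8 0 0.3 0 1;0 0 0 0 0 0 1"}}

```text
t: 21.42
eef_pos: [0.4367, 0.068, 0.0524]
tool_rot: [-0.001, 0.77, 0.638, -0.0]
contact_force: [-0.6, 0.2, -3.6]
gripper_width: 0.298
```

```bash
python3 look.py z2 ""
```

```text
t 21.4167 pos [0.4367 0.068  0.0524] q [ 0.068  0.416 -0.426  2.213  0.311  0.57  -0.777] F [-0.6  0.2 -3.6] w 0.298
toolx yaw 79.3 z [-0.002  0.001 -1.   ]
```

>>> {"fn": "send_rows", "kwargs": {"motion": "-0.5 0 -0.2 0 0 0.3 1;0 0 -0.5 0 0 0 1;0 0 -0.2 0 0 0 1;0 0 0 0 0 0 1"}}

```text
t: 21.75
eef_pos: [0.4327, 0.068, 0.0436]
tool_rot: [-0.001, 0.769, 0.64, 0.001]
contact_force: [0.0, -0.2, -2.4]
gripper_width: 0.294
```

```bash
python3 look.py z3 ""
```

```text
t 21.75 pos [0.4327 0.068  0.0436] q [ 0.057  0.427 -0.417  2.228  0.327  0.542 -0.791] F [ 0.  -0.2 -2.4] w 0.294
toolx yaw 79.54 z [ 0.     0.002 -1.   ]
```

>>> {"fn": "send_rows", "kwargs": {"motion": "0 0 -0.2 0 0 0 1;0 0 0 0 0 0 1;0 0 0 0 0 0 0.7;0 0 0 0 0 0 0;0 0 0 0 0 0 0;0 0 0 0 0 0 0;0 0 0 0 0 0 0"}}

```text
t: 22.33
eef_pos: [0.4345, 0.0685, 0.0428]
tool_rot: [0.0, 0.769, 0.64, 0.002]
contact_force: [-0.2, 0.2, 0.3]
gripper_width: 0.848
```

>>> {"fn": "send_rows", "kwargs": {"motion": "0 0 1 0 0 0 0;0 0 2.5 0 0 0 0;0 0 3.5 0 0 0 0;0 0 3.5 0 0 0 0;0 0 3.5 0 0 0 0;0 0 3 0 0 0 0;0 0 0 0 0 0 0"}}

```text
t: 22.92
eef_pos: [0.4309, 0.0699, 0.2235]
tool_rot: [-0.002, 0.767, 0.641, 0.001]
contact_force: [1.0, 0.3, 0.4]
gripper_width: 0.996
```

```bash
python3 look.py z4 wrist;  python3 tray.py wrist 0.432,0.066,79 0.0 scraper
```

```text
t 22.9167 pos [0.4309 0.0699 0.2235] q [ 0.2    0.127 -0.535  2.076  0.074  0.956 -0.553] F [1.  0.3 0.4] w 0.996
toolx yaw 79.77 z [-0.     0.004 -1.   ]
wrist [(0.64, [327.0, 202.0], 7568)]
all [0.4331 0.0664] yaw 79.4 z [] err 0.044
all [0.433  0.0656] yaw 79.6 z [-0.0052] err 0.025
```

View pics/wrist_z4.png

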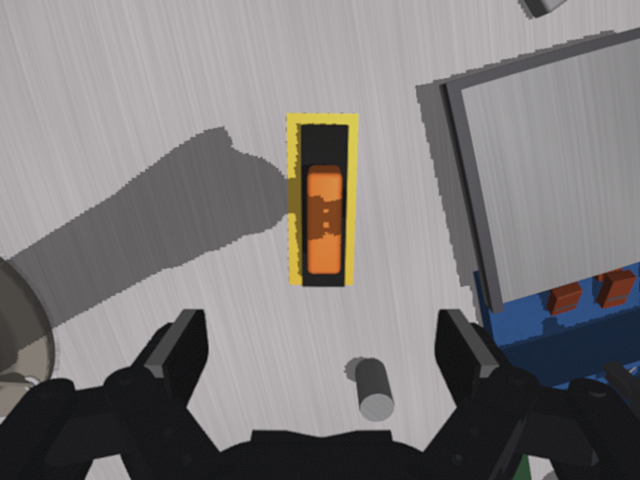

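```bash
cat > kin.py <<'E'
from h import *
import glob
from scipy.optimize import least_squares
def rz(a): return Ro.from_euler("z",a).as_matrix()
def ry(a): return Ro.from_euler("y",a).as_matrix()
def fk(q,P):
    sg=P["sg"]; a=P["v"]  # v: base yaw, d1, L1,e1, L2,e2, L3,e3, toolyaw, off...
    T=np.array([0,0,0.]); R=rz(a[0]+sg[0]*q[0])
    p=np.array([0,0,a[1]]); R=R@ry(sg[1]*q[1]); p=p+R@[a[3],a[9],a[2]]
    R=R@rz(sg[2]*q[2]); R=R@ry(sg[3]*q[3]); p=p+R@[a[5],a[10],a[4]]
    R=R@rz(sg[4]*q[4]); R=R@ry(sg[5]*q[5]); p=p+R@[a[7],a[11],a[6]]
    R=R@rz(a[8]+sg[6]*q[6]); return p,R
def data():
    D=[]
    for f in sorted(glob.glob("log_*.pkl")):
        q,p,r=pickle.load(open(f,"rb")); D.append((q,p,q2R(r)))
    return D
if __name__=="__main__":
    D=data(); best=None
    import itertools
    for s in itertools.product([1,-1],repeat=4):
        sg=[s[0],1,s[1],1,s[2],1,s[3]]
        for y0 in (0,np.pi/2,np.pi,-np.pi/2):
          for ty in (0,np.pi/2,np.pi,-np.pi/2):
            def res(v):
                e=[]
                for q,p,R in D:
                    a,b=fk(q,dict(sg=sg,v=v)); e+=list((a-p))+list(.3*(b-R).ravel())
                return np.array(e)
            r=least_squares(res,[y0,.35,.4,0,.4,0,.25,0,ty,0,0,0],max_nfev=30)
            if best is None or r.cost<best[0]: best=(r.cost,sg,r.x); print(best[0],sg,np.round(r.x,4))
    pickle.dump(dict(sg=best[1],v=best[2]),open("kin.pk","wb"))
E
python3 kin.py
```

```text
3.5080627935489903 [1, 1, 1, 1, 1, 1, 1] [-1.0913 -2.2468  0.8886 -0.2914  0.8958  0.4996 -2.4243  0.5094  0.8564
 -0.6005  0.1626  0.8767]
3.508062791081069 [1, 1, 1, 1, 1, 1, 1] [-1.0913 -2.2468  0.8886 -0.2914  0.8958  0.4996 -2.4243  0.5094  0.8565
 -0.6005  0.1626  0.8767]
1.8908823263058356 [1, 1, 1, 1, 1, 1, -1] [-1.0912 -2.2469  0.8886 -0.2914  0.8958  0.4996 -2.4245  0.5093  0.1055
 -0.6005  0.1625  0.8767]
1.7343581356223814 [1, 1, -1, 1, -1, 1, -1] [-1.8522  1.2905  0.7415 -0.2258  1.0164  0.7     0.7603  0.8493  0.1844
  1.5482  0.0599 -1.1014]
1.7343581337286462 [1, 1, -1, 1, -1, 1, -1] [-1.8522  1.2903  0.7415 -0.2258  1.0164  0.7     0.76    0.8493  0.1844
  1.5482  0.06   -1.1014]
1.7343581335829377 [1, 1, -1, 1, -1, 1, -1] [ 4.4309  1.2897  0.7414 -0.2257  1.0164  0.7     0.7593  0.8494  0.1843
  1.5481  0.06   -1.1014]
1.73435813351948 [1, 1, -1, 1, -1, 1, -1] [-1.8522  1.2896  0.7414 -0.2257  1.0164  0.7     0.7593  0.8493  0.1844
  1.5481  0.06   -1.1014]
1.734358133238336 [1, 1, -1, 1, -1, 1, -1] [-1.8522  1.2897  0.7414 -0.2257  1.0164  0.7     0.7593  0.8493  0
[... 917 characters left out ...]
1, 1, 1, 1, -1] [-0.0052 -0.0418  0.5377  0.003   0.4656 -0.0051  0.0022 -0.0039  1.3105
 -0.0359 -0.02   -0.0022]
4.981274050091376e-23 [-1, 1, -1, 1, -1, 1, -1] [-0.0000e+00  2.8710e-01  5.4180e-01  0.0000e+00  4.7250e-01 -0.0000e+00
  3.2700e-01 -0.0000e+00  1.5708e+00 -3.0500e-02 -3.1400e-02 -4.0000e-04]
6.388370778366352e-28 [-1, 1, -1, 1, -1, 1, -1] [-0.0000e+00  2.8710e-01  5.4180e-01  0.0000e+00  4.7250e-01  0.0000e+00
  3.2700e-01  0.0000e+00  1.5708e+00 -3.0500e-02 -3.1400e-02 -4.0000e-04]
1.7402956079274207e-30 [-1, 1, -1, 1, -1, 1, -1] [-0.0000e+00  2.8710e-01  5.4180e-01  0.0000e+00  4.7250e-01  0.0000e+00
  3.2700e-01  0.0000e+00 -4.7124e+00 -3.0500e-02 -3.1400e-02 -4.0000e-04]
```

```bash
cat > ik.py <<'E'
from kin import *
P=pickle.load(open("kin.pk","rb"))
LO=np.array([-2.96,-.34,-1.41,.24,-1.37,.17,-2.96]);HI=np.array([2.96,2.1,1.46,2.44,4.51,1.92,2.96])
def err(q,p,R):
    a,b=fk(q,P); return np.r_[(p-a)*5,Ro.from_matrix(R@b.T).as_rotvec()]
def solve(q0,p,R):
    m=.03
    r=least_squares(lambda q:np.r_[err(q,p,R),.003*(q-q0)],np.clip(q0,LO+m+1e-3,HI-m-1e-3),bounds=(LO+m,HI-m),max_nfev=60); return r.x,np.abs(err(r.x,p,R)).max()
def pose(yaw,th,mouth):
    Rt=rz(np.radians(yaw))@ry(np.radians(th)); return mouth-Rt@np.array([.103,0,-.096]), Rt@np.diag([1,-1,-1.])
if __name__=="__main__":
    q00=get_obs()["q"]
    for dy in range(-210,211,15):
        yaw=97+dy; q=q00; bad=0; k=int(abs(dy)/15)+1
        a=np.radians(yaw); 
        # go in steps: position interp + yaw
        tiltmax=0; 
        m0=np.array([.655,-.2,.15]); m1=np.array([.4925,.404,.17])-.03*np.array([np.cos(a),np.sin(a),0])
        q,e=solve(q,*pose(97,0,m0))
        N=20
        for i in range(1,N+1):
            s=i/N; q,e=solve(q,*pose(97+dy*s,0,m0+(m1-m0)*s)); bad=max(bad,e)
        qlev=q; m2=m1.copy(); m2[2]=.10
        for th in range(3,64,3):
            s=min(1,th/40); q2,e=solve(q,*pose(yaw,th,m1+(m2-m1)*s))
            if e>.02: break
            q=q2; tiltmax=th
        print(yaw%360,dy,"carry err",round(bad,3),"tilt ok to",tiltmax,np.round(q,2))
E
python3 ik.py
```

```text
247 -210 carry err 0.441 tilt ok to 0 [-1.52  0.93  1.43  1.71 -1.34  1.33 -2.93]
262 -195 carry err 0.34 tilt ok to 0 [-1.54  0.95  1.43  1.6  -1.2   1.43 -2.93]
277 -180 carry err 0.205 tilt ok to 0 [-1.6   0.95  1.43  1.54 -1.07  1.49 -2.93]
292 -165 carry err 0.043 tilt ok to 63 [-0.61  0.63  0.42  1.85 -1.34  1.47 -2.25]
307 -150 carry err 0.0 tilt ok to 63 [-0.76  0.8   0.66  1.66 -1.3   1.78 -2.17]
322 -135 carry err 0.0 tilt ok to 63 [-0.63  0.83  0.42  1.46 -1.07  1.82 -2.19]
337 -120 carry err 0.0 tilt ok to 63 [-0.42  0.88 -0.02  1.25 -0.74  1.84 -2.29]
352 -105 carry err 0.0 tilt ok to 63 [-0.1   1.12 -0.93  1.05 -0.11  1.89 -2.65]
7 -90 carry err 0.0 tilt ok to 51 [-0.32  0.91 -0.58  1.12 -0.12  1.89 -2.32]
22 -75 carry err 0.0 tilt ok to 45 [-0.56  0.81 -0.24  1.17 -0.12  1.89 -1.98]
37 -60 carry err 0.0 tilt ok to 42 [-0.66  0.78 -0.18  1.2  -0.    1.89 -1.76]
52 -45 carry err 0.0 tilt ok to 42 [-0.75  0.77 -0.11  1.22  0.12  1.89 -1.53]
67 -30 carry err 0.0 tilt ok to 48 [-1.23  0.93  0.71  1.2  -0.1   1.89 -0.94]
82 -15 carry err 0.0 tilt ok to 57 [-1.4   1.11  0.97 
[... 515 characters left out ...]
.0 tilt ok to 63 [-0.67  0.42 -0.66  2.26  1.77  1.17 -0.92]
202 105 carry err 0.0 tilt ok to 63 [-0.42  0.37 -0.77  2.37  2.1   0.98 -0.93]
217 120 carry err 0.0 tilt ok to 63 [ 0.04  0.44 -1.08  2.41  2.48  0.82 -0.86]
232 135 carry err 0.0 tilt ok to 63 [ 0.46  0.69 -1.38  2.37  2.68  0.61 -0.55]
247 150 carry err 0.0 tilt ok to 51 [ 0.49  0.67 -1.38  2.13  1.51  0.2   0.77]
262 165 carry err 0.0 tilt ok to 57 [ 0.59  0.83 -1.38  2.07  0.04  0.2   2.56]
277 180 carry err 0.0 tilt ok to 60 [ 0.59  0.97 -1.38  1.95 -0.07  0.48  2.91]
292 195 carry err 0.0 tilt ok to 57 [ 0.5   1.03 -1.38  1.76  0.05  0.8   2.93]
307 210 carry err 0.0 tilt ok to 48 [ 0.34  1.02 -1.38  1.61  0.18  1.07  2.92]
```

>>> {"fn": "send_rows", "kwargs": {"motion": "1.5 -1 0 0 0 1.5 0;2.6 -2.1 0.2 0 0 2 0;2.6 -2.1 0.2 0 0 2 0;2.6 -2.1 0.2 0 0 2 0;2.6 -2.1 0.2 0 0 2 0;2.6 -2.1 0 0 0 2 0;2.6 -2.1 0 0 0 2 0;2.6 -2.1 0 0 0 2 0;2.6 -2.1 0 0 0 1.5 0;1.5 -1.2 0 0 0 0 0;0 0 0 0 0 0 0"}}

```text
t: 24.03
eef_pos: [0.6606, -0.1306, 0.2007]
tool_rot: [-0.018, 0.654, 0.756, -0.019]
contact_force: [-0.4, 0.1, 0.3]
gripper_width: 1.005
```

```bash
python3 look.py A1 wrist; python3 tp.py
```

```text
t 24.0333 pos [ 0.6606 -0.1306  0.2007] q [ 0.376  0.562 -0.41   1.524  0.241  1.158  0.057] F [-0.4  0.1  0.3] w 1.005
toolx yaw 98.24 z [-0.052 -0.005 -0.999]
plate conf 0.58
[ 0.6684 -0.1116] 96.5511688709291 0.1162729423551266
in plate frame [ 0.00069596 -0.17773922  0.        ] insertion mm 17.260782409750625
```

View pics/wrist_A1.png

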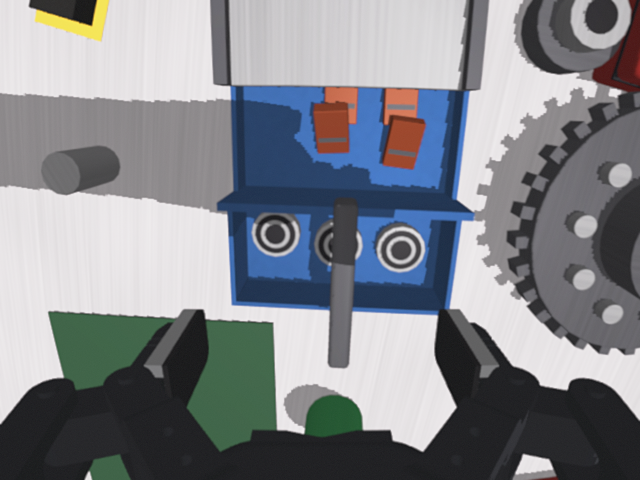

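>>> {"fn": "send_rows", "kwargs": {"motion": "0.4 0.6 0 0.3 -1.5 -0.8 0;0.4 0.6 -1 0 -1.5 -0.8 0;0 0 -2.5 0 0 0 0;0 0 -2.5 0 0 0 0;0 0 -1.5 0 0 0 0;0 0 0 0 0 0 0"}}

```text
t: 24.73
eef_pos: [0.6624, -0.1029, 0.129]
tool_rot: [0.001, 0.659, 0.752, 0.004]
contact_force: [-1.4, -0.1, -0.1]
gripper_width: 1.002
```

```bash
python3 look.py A2 wrist; python3 tp.py
```

```text
t 24.7333 pos [ 0.6624 -0.1029  0.129 ] q [ 0.346  0.601 -0.405  1.637  0.272  0.954 -0.021] F [-1.4 -0.1 -0.1] w 1.002
toolx yaw 97.53 z [ 0.006  0.004 -1.   ]
plate conf 0.61
[ 0.6684 -0.1123] 96.5271607969668 0.1900608272288246
in plate frame [ 0.00064059 -0.1784219   0.        ] insertion mm 16.57809897362733
```

View pics/wrist_A2.png

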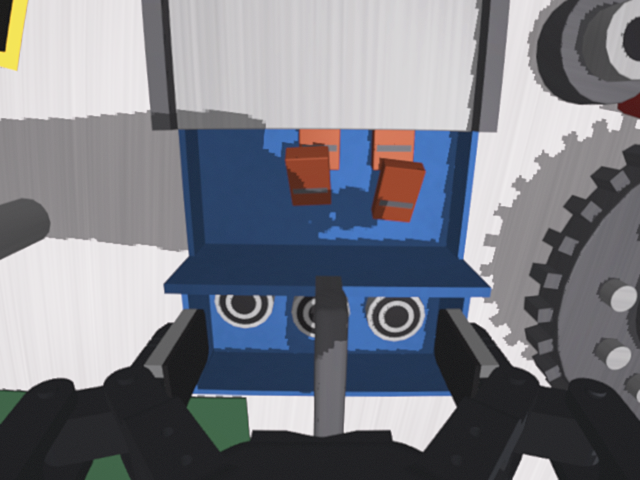

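>>> {"fn": "send_rows", "kwargs": {"motion": "0.3 -0.8 0 -0.2 0.3 -1 0;0.3 -0.7 -1 0 0 0 0;0 0 -1.5 0 0 0 0;0 0 -0.8 0 0 0 0;0 0 0 0 0 0 0"}}

```text
t: 25.35
eef_pos: [0.6755, -0.1223, 0.1024]
tool_rot: [0.007, 0.668, 0.744, 0.004]
contact_force: [0.3, -0.8, -0.2]
gripper_width: 1.003
```

```bash
python3 look.py A3 ""
```

```text
t 25.35 pos [ 0.6755 -0.1223  0.1024] q [ 0.351  0.647 -0.383  1.621  0.292  0.913 -0.029] F [ 0.3 -0.8 -0.2] w 1.003
toolx yaw 96.21 z [ 0.016 -0.003 -1.   ]
```

>>> {"fn": "send_rows", "kwargs": {"motion": "-0.5 0.3 -0.6 0.2 0.9 0.4 0;0 0 -0.2 0 0 0 0;0 0 0 0 0 0 0"}}

```text
t: 25.6
eef_pos: [0.6689, -0.119, 0.0917]
tool_rot: [-0.002, 0.665, 0.747, -0.001]
contact_force: [0.1, -0.5, 0.7]
gripper_width: 0.997
```

>>> {"fn": "send_rows", "kwargs": {"motion": "0 0 0 0 0 0 0.5;0 0 0 0 0 0 0.7;0 0 0 0 0 0 1;0 0 0 0 0 0 1;0 0 0 0 0 0 1;0 0 0 0 0 0 1;0 0 0 0 0 0 1;0 0 0 0 0 0 1", "newtons": 110}}

```text
t: 26.27
eef_pos: [0.6688, -0.1181, 0.0926]
tool_rot: [-0.002, 0.665, 0.747, -0.001]
contact_force: [-0.7, -0.2, 0.3]
gripper_width: 0.147
```

```bash
python3 look.py A4 wrist
```

```text
t 26.2667 pos [ 0.6688 -0.1181  0.0926] q [ 0.348  0.658 -0.384  1.628  0.291  0.916 -0.026] F [-0.7 -0.2  0.3] w 0.147
toolx yaw 96.69 z [-0.004  0.002 -1.   ]
```

View pics/wrist_A4.png

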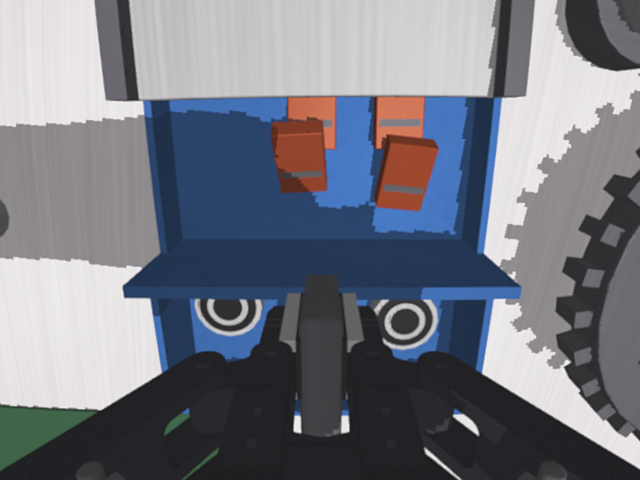

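>>> {"fn": "send_rows", "kwargs": {"motion": "0 0 0.15 0 0 0 1;0 -0.2 0 0 0 0 1;0.05 -0.4 0 0 0 0 1;0.1 -0.6 0 0 0 0 1;0.1 -0.8 0 0 0 0 1;0.1 -0.8 0 0 0 0 1;0.1 -0.8 0 0 0 0 1;0.1 -0.8 0 0 0 0 1;0.1 -0.6 0 0 0 0 1;0 -0.4 0 0 0 0 1;0 -0.2 0 0 0 0 1;0 0 0 0 0 0 1"}}

```text
t: 27.32
eef_pos: [0.6751, -0.1603, 0.0944]
tool_rot: [-0.009, 0.659, 0.752, 0.006]
contact_force: [-0.5, 2.6, -4.8]
gripper_width: 0.148
```

```bash
python3 look.py A5 wrist,side
```

```text
t 27.3167 pos [ 0.6751 -0.1603  0.0944] q [ 0.417  0.682 -0.393  1.58   0.277  0.945  0.07 ] F [-0.5  2.6 -4.8] w 0.148
toolx yaw 97.55 z [-0.007  0.021 -1.   ]
```

View pics/wrist_A5.png

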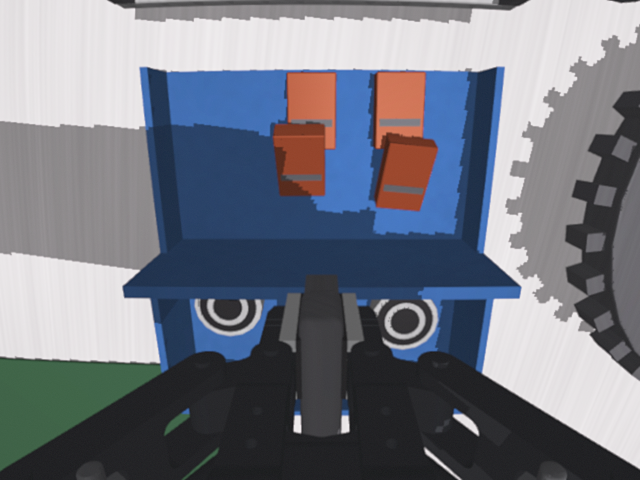

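View pics/side_A5.png

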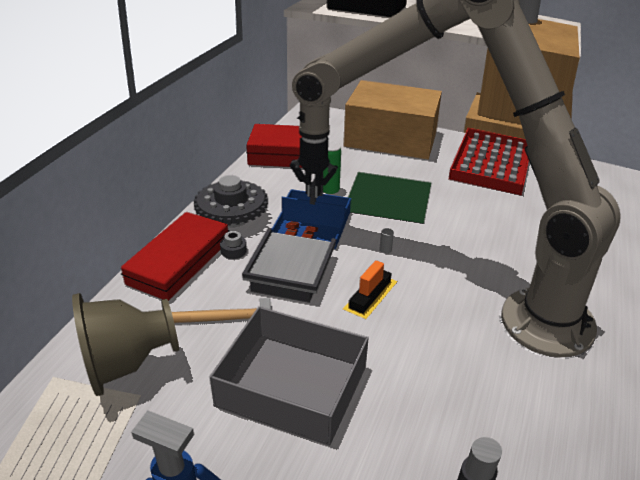

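>>> {"fn": "send_rows", "kwargs": {"motion": "0 -0.2 0.3 0 0 0 1;0 -0.3 0.6 0 0 0 1;0 -0.3 1 1 0 0 1;0 0 1.3 1 0 0 1;0 0 1.6 1 0 0 1;0 0 2 1 0 0 1;0 0 2 1 0 0 1;0 0 2 1 0 0 1;0 0 2 0 0 0 1;0 0 1.6 0 0 0 1;0 0 1 0 0 0 1;0 0 0.5 0 0 0 1;0 0 0 0 0 0 1"}}

```text
t: 28.5
eef_pos: [0.6581, -0.1982, 0.2515]
tool_rot: [-0.051, 0.666, 0.744, 0.031]
contact_force: [0.5, -0.8, -8.8]
gripper_width: 0.152
```

```bash
python3 look.py A6 wrist,side
```

```text
t 28.5 pos [ 0.6581 -0.1982  0.2515] q [ 0.546  0.563 -0.455  1.415  0.134  1.266  0.214] F [ 0.5 -0.8 -8.8] w 0.152
toolx yaw 96.23 z [-0.035  0.115 -0.993]
```

View pics/wrist_A6.png

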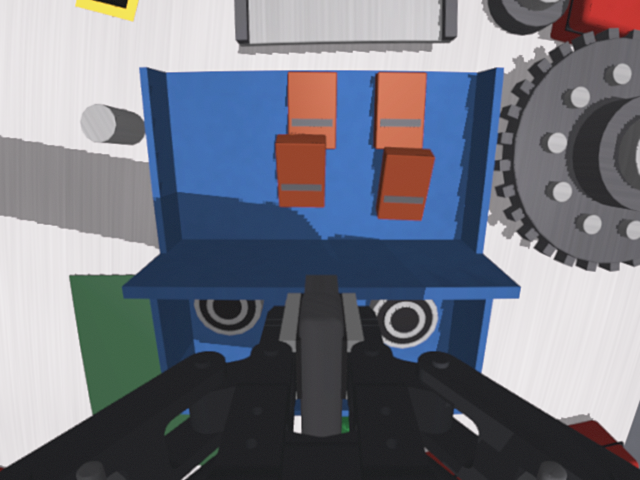

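>>> {"fn": "send_rows", "kwargs": {"motion": "0 0.4 0 0 -1 0 1;0 0.8 0 0 -1 0.5 1;-0.2 1.2 0 0 0 1 1;-0.3 1.6 0 0 0 1.4 1;-0.4 2 0 0 0 1.4 1;-0.4 2.2 0 0 0 1.4 1;-0.4 2.2 0 0 0 1.4 1;-0.4 2.2 0 0 0 1.4 1;-0.4 2.2 0 0 0 1.4 1;-0.4 2.2 0 0 0 1.4 1;-0.4 2.2 0 0 0 1.4 1;-0.4 2.2 0 0 0 1.4 1;-0.4 2.2 0 0 0 1.4 1;-0.4 2.2 0 0 0 1.4 1;-0.4 2.2 0 0 0 1.4 1;-0.4 1.9 0 0 0 1.4 1;-0.4 1.6 0 0 0 1.4 1;-0.3 1.3 0 0 0 1 1;-0.2 1 0 0 0 1 1;-0.1 0.6 0 0 0 0 1"}}

```text
t: 30.27
eef_pos: [0.5705, 0.2019, 0.2474]
tool_rot: [-0.053, 0.47, 0.88, 0.033]
contact_force: [0.6, -0.5, -10.0]
gripper_width: 0.149
```

```bash
python3 look.py A7 wrist,side
```

```text
t 30.2667 pos [0.5705 0.2019 0.2474] q [ 0.129  0.448 -0.682  1.657  0.168  1.136  0.015] F [  0.6  -0.5 -10. ] w 0.149
toolx yaw 123.85 z [-0.062  0.107 -0.992]
```

View pics/wrist_A7.png

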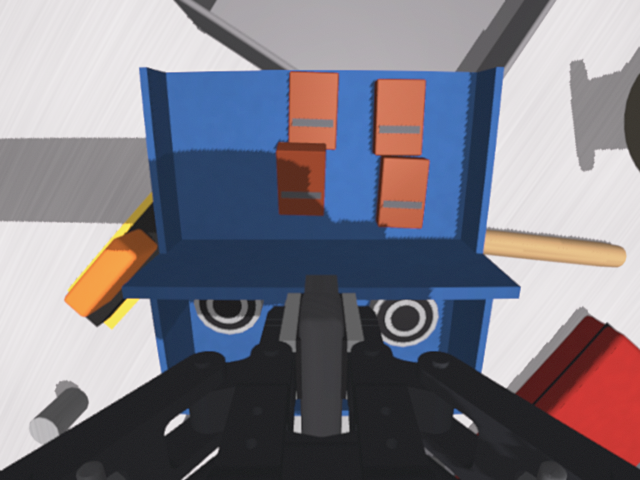

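View pics/side_A7.png

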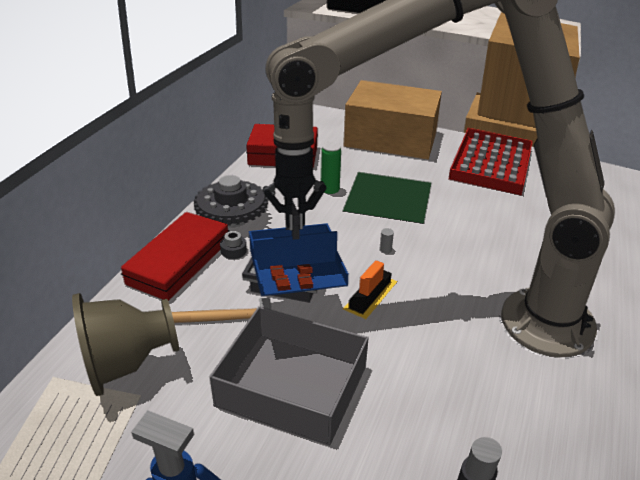

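>>> {"fn": "send_rows", "kwargs": {"motion": "0 0.8 0 0 0 0.5 1;0.1 1.4 0 0 0 1 1;0.1 1.8 0 0 0 1 1;0.1 1.8 0 0 0 0.5 1;0.1 1.4 0 0 0 0 1;0.1 1 0 0 0 0 1;0.1 0.6 0 0 0 0 1;0 0.2 0 0 0 0 1;0 0 0 0 0 0 1"}}

```text
t: 31.12
eef_pos: [0.5816, 0.2904, 0.2453]
tool_rot: [-0.052, 0.452, 0.89, 0.029]
contact_force: [-0.1, -0.2, -8.8]
gripper_width: 0.148
```

```bash
python3 look.py A8 wrist
```

```text
t 31.1167 pos [0.5816 0.2904 0.2453] q [-0.026  0.523 -0.681  1.554  0.218  1.169 -0.091] F [-0.1 -0.2 -8.8] w 0.148
toolx yaw 126.21 z [-0.066  0.099 -0.993]
```

View pics/wrist_A8.png

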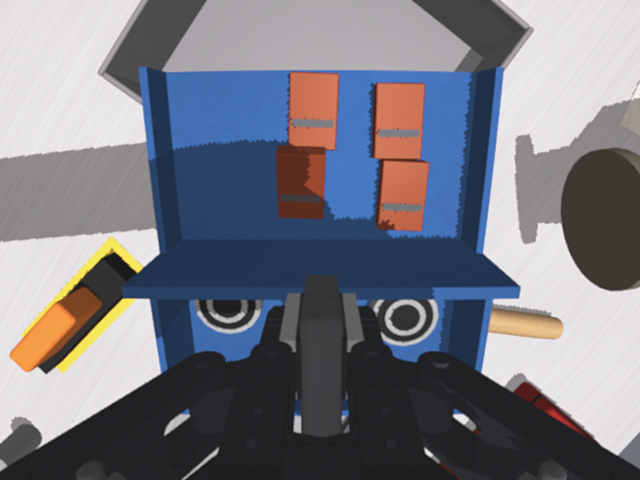

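>>> {"fn": "send_rows", "kwargs": {"motion": "-0.4 0.5 0 -3 -2.3 0 1;-0.6 0.8 0 -3.6 -2.7 0 1;-0.7 1 0 -3.6 -2.7 0 1;-0.8 1 -0.1 -3.6 -2.7 0 1;-0.8 1.1 -0.1 -3.6 -2.7 0 1;0 0 0 0 0 0 1"}}

```text
t: 31.67
eef_pos: [0.5521, 0.3255, 0.2425]
tool_rot: [0.126, 0.457, 0.879, -0.056]
contact_force: [-2.4, 2.9, -8.4]
gripper_width: 0.151
```

```bash
cat > tip.py <<'E'
from h import *
o=get_obs(); R=q2R(o["tool_rot"]); Rt=R@np.diag([1,-1,-1.])
print("q",np.round(o["q"],2),"tilt",np.degrees(np.arcsin(-Rt[2,0])).round(1),"yaw",np.degrees(np.arctan2(Rt[1,0],Rt[0,0])).round(1),"roll(y up)",np.degrees(np.arcsin(Rt[2,1])).round(1))
print("tcp",np.round(o["eef_pos"],3),"mouth",np.round(o["eef_pos"]+Rt@[.103,0,-.092],3),"corners",*[np.round(o["eef_pos"]+Rt@[.103,s*.09,-.092],3) for s in(1,-1)],"F",np.round(o["contact_force"],1),"w",round(o["gripper_width"],3))
E
python3 tip.py; python3 look.py A9 wrist,side
```

```text
q [-0.36  0.47 -0.56  1.63  0.55  1.22 -0.49] tilt 15.8 yaw 124.9 roll(y up) -0.9
tcp [0.552 0.325 0.242] mouth [0.511 0.387 0.126] corners [0.438 0.335 0.124] [0.585 0.439 0.127] F [-2.4  2.9 -8.4] w 0.151
t 31.6667 pos [0.5521 0.3255 0.2425] q [-0.361  0.471 -0.564  1.628  0.552  1.224 -0.491] F [-2.4  2.9 -8.4] w 0.151
toolx yaw 124.94 z [ 0.17  -0.214 -0.962]
```

View pics/side_A9.png

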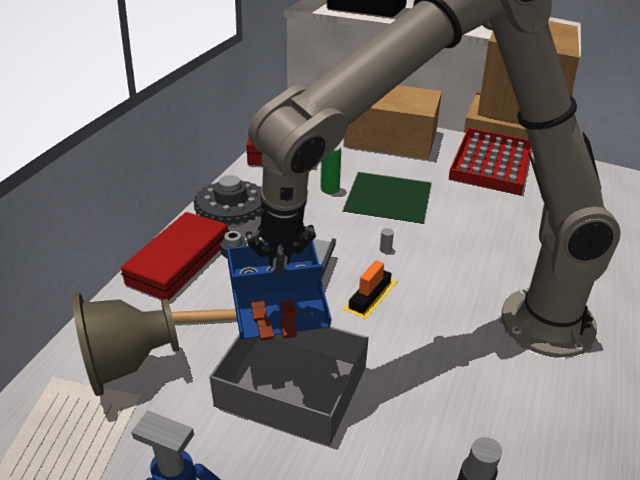

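>>> {"fn": "send_rows", "kwargs": {"motion": "-0.6 0.8 0 -3.7 -2.6 0 1;-0.6 0.8 0 -3.7 -2.6 0 1;-0.6 0.8 0 -3.7 -2.6 0 1;-0.6 0.8 0 -3.7 -2.6 0 1;-0.6 0.7 0 -3.7 -2.6 0 1;0 0 0 0 0 0 1"}}

```text
t: 32.27
eef_pos: [0.5334, 0.3511, 0.244]
tool_rot: [0.299, 0.448, 0.83, -0.144]
contact_force: [-1.8, 1.2, -8.2]
gripper_width: 0.149
```

```bash
python3 tip.py; python3 look.py B1 wrist,side
```

```text
q [-0.66  0.55 -0.46  1.62  0.83  1.47 -0.81] tilt 38.7 yaw 122.5 roll(y up) -1.7
tcp [0.533 0.351 0.244] mouth [0.524 0.372 0.108] corners [0.449 0.322 0.105] [0.599 0.422 0.11 ] F [-1.8  1.2 -8.2] w 0.149
t 32.2667 pos [0.5334 0.3511 0.244 ] q [-0.665  0.554 -0.463  1.619  0.83   1.469 -0.813] F [-1.8  1.2 -8.2] w 0.149
toolx yaw 122.49 z [ 0.367 -0.508 -0.779]
```

View pics/side_B1.png

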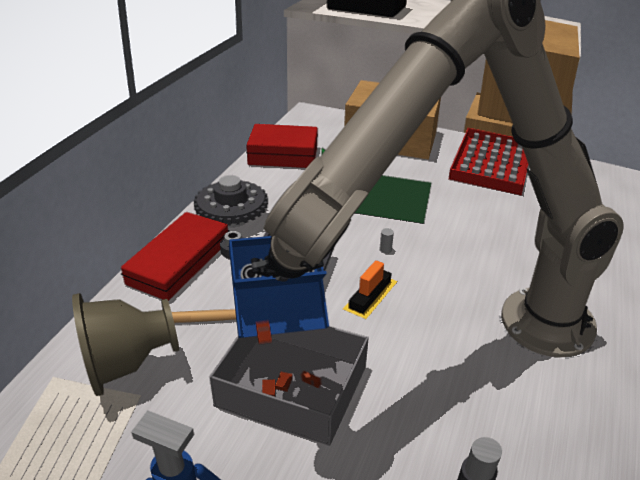

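View pics/wrist_B1.png

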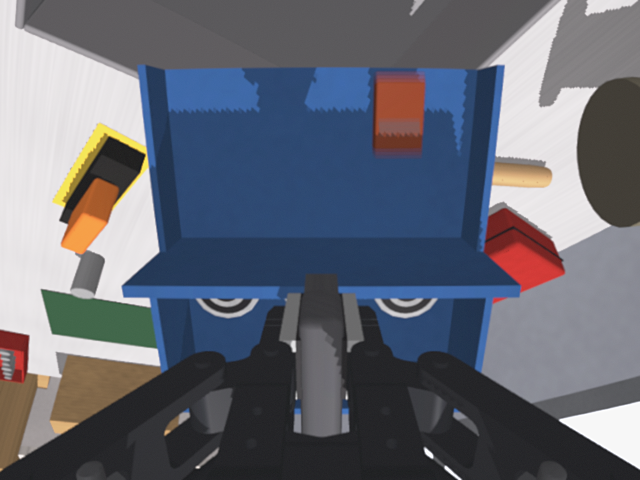

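>>> {"fn": "send_rows", "kwargs": {"motion": "-0.7 0.7 0 -3.7 -2.4 0 1;-0.7 0.7 0 -3.7 -2.4 0 1;-0.5 0.5 0 -3.7 -2.4 0 1;0 0 0 0 0 0 1;0 0 0 0 0 0 1"}}

```text
t: 32.78
eef_pos: [0.5266, 0.3596, 0.2487]
tool_rot: [0.39, 0.439, 0.786, -0.193]
contact_force: [1.3, -0.2, -6.1]
gripper_width: 0.147
```

```bash
python3 tip.py; python3 look.py B2 wrist,side
```

```text
q [-0.8   0.63 -0.4   1.59  0.93  1.64 -0.93] tilt 51.5 yaw 120.0 roll(y up) -2.2
tcp [0.527 0.36  0.249] mouth [0.535 0.356 0.111] corners [0.46  0.307 0.108] [0.611 0.404 0.114] F [ 1.3 -0.2 -6.1] w 0.147
t 32.7833 pos [0.5266 0.3596 0.2487] q [-0.798  0.633 -0.403  1.592  0.935  1.635 -0.925] F [ 1.3 -0.2 -6.1] w 0.147
toolx yaw 119.96 z [ 0.444 -0.646 -0.621]
```

View pics/side_B2.png

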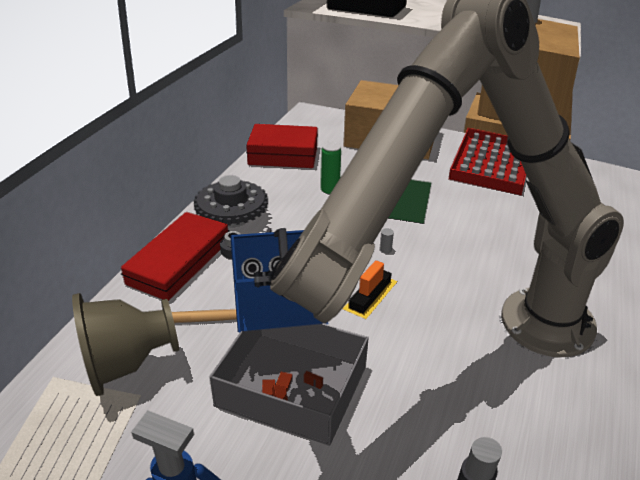

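View pics/wrist_B2.png

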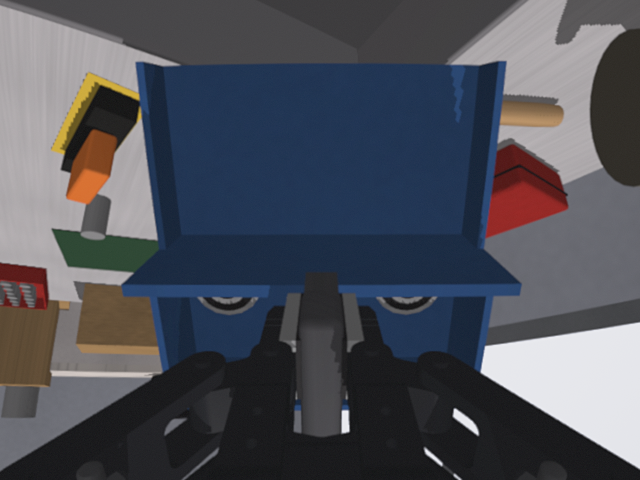

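>>> {"fn": "send_rows", "kwargs": {"motion": "0 0 0.5 3 1.7 0 1;0 0 0.5 5 2.9 0 1;0 0 0.5 5 2.9 0 1;0 0 0.5 5 2.9 0 1;0 0 0.3 5 2.9 0 1;0 0 0.3 5 2.9 0 1;0 0 0 5 2.9 0 1;0 0 0 5 2.9 0 1;0 0 0 4 2.3 0 1;0 0 0 2 1.2 0 1;0 0 0 0 0 0 1"}}

```text
t: 33.8
eef_pos: [0.5413, 0.3346, 0.2884]
tool_rot: [0.01, 0.514, 0.857, 0.038]
contact_force: [0.1, -0.6, -8.3]
gripper_width: 0.151
```

```bash
python3 tip.py; python3 look.py B3 wrist,side
```

```text
q [-0.17  0.39 -0.63  1.61  0.25  1.14 -0.37] tilt -1.2 yaw 118.1 roll(y up) -4.3
tcp [0.541 0.335 0.288] mouth [0.498 0.43  0.199] corners [0.419 0.388 0.192] [0.577 0.473 0.206] F [ 0.1 -0.6 -8.3] w 0.151
t 33.8 pos [0.5413 0.3346 0.2884] q [-0.173  0.395 -0.631  1.614  0.252  1.135 -0.366] F [ 0.1 -0.6 -8.3] w 0.151
toolx yaw 118.12 z [ 0.056  0.054 -0.997]
```

View pics/side_B3.png

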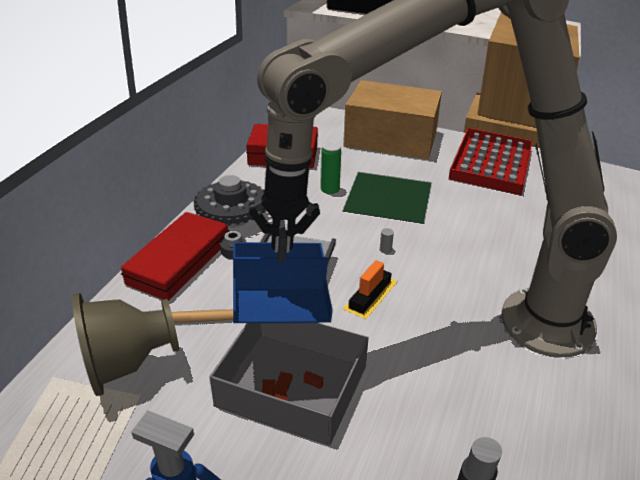

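View pics/wrist_B3.png

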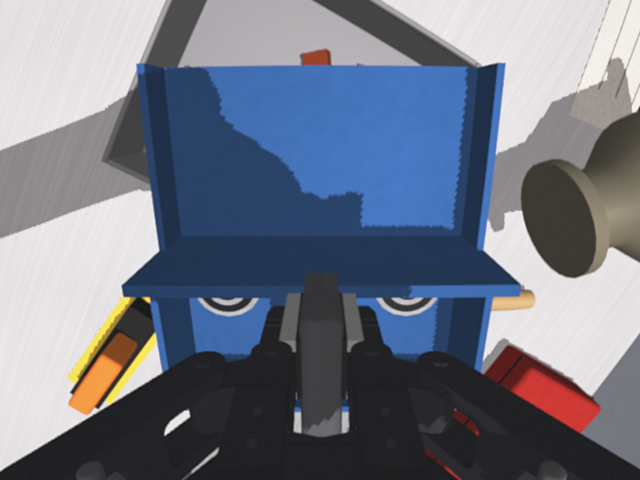

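>>> {"fn": "send_rows", "kwargs": {"motion": "0 -0.8 0 -1.5 1.6 0 1;0 -1.6 0 -1.6 1.6 -0.5 1;0 -2.2 0 0 0 -1 1;0 -2.6 0 0 0 -1 1;0 -2.8 0 0 0 -1 1;0 -2.8 0 0 0 -1 1;0 -2.8 0 0 0 -1 1;0 -2.8 0 0 0 -1 1;0 -2.8 0 0 0 -1 1;0 -2.8 0 0 0 -1 1;0 -2.8 0 0 0 -1 1;0 -2.8 0 0 0 -1 1;0 -2.8 0 0 0 -1 1;0 -2.8 0 0 0 -1 1;0 -2.8 0 0 0 -1 1;0 -2.4 0 0 0 -1 1;0 -2 0 0 0 -1 1;0 -1.4 0 0 0 0 1;0 -0.8 0 0 0 0 1;0 0 0 0 0 0 1"}}

```text
t: 35.57
eef_pos: [0.5235, -0.1106, 0.2929]
tool_rot: [0.01, 0.608, 0.794, -0.014]
contact_force: [-0.3, 0.2, -8.2]
gripper_width: 0.152
```

```bash
python3 tip.py; python3 look.py B4 side,top
```

```text
q [ 0.42  0.22 -0.41  1.8   0.13  1.15  0.23] tilt 1.9 yaw 105.2 roll(y up) 0.6
tcp [ 0.524 -0.111  0.293] mouth [ 0.496 -0.014  0.198] corners [ 0.41  -0.038  0.199] [0.583 0.009 0.197] F [-0.3  0.2 -8.2] w 0.152
t 35.5667 pos [ 0.5235 -0.1106  0.2929] q [ 0.424  0.217 -0.412  1.796  0.131  1.15   0.232] F [-0.3  0.2 -8.2] w 0.152
toolx yaw 105.18 z [-0.001 -0.034 -0.999]
```

View pics/top_B4.png

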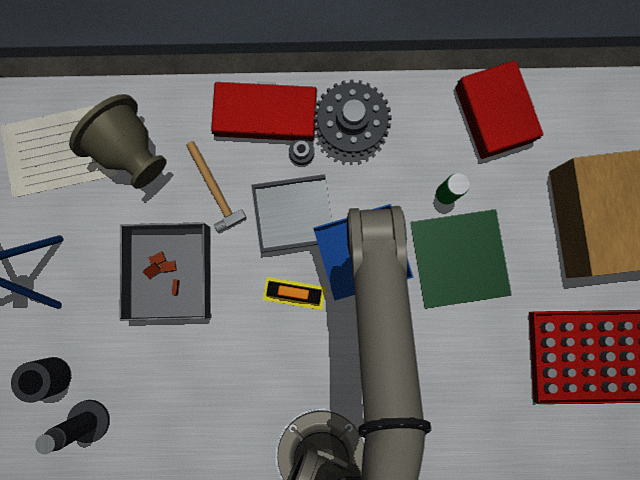

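View pics/side_B4.png

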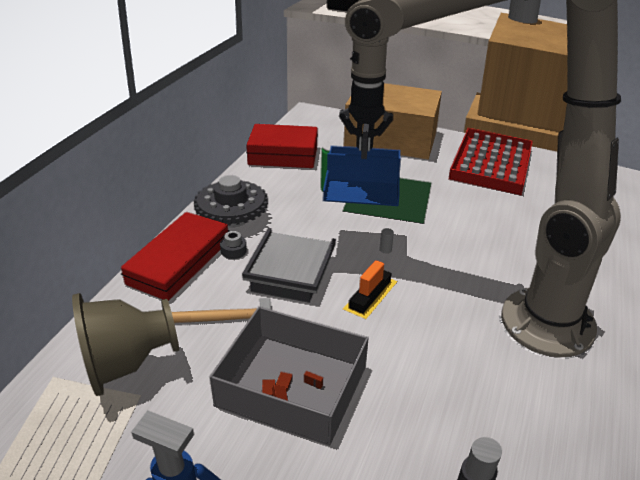

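```bash
python3 - <<'E'
from h import *
im=cv2.imread("pics/top_B4.png"); hs=cv2.cvtColor(im,cv2.COLOR_BGR2HSV); m=((hs[...,0]>50)&(hs[...,0]<80)&(hs[...,1]>60)); k=np.zeros_like(m); k[205:315,408:515]=m[205:315,408:515]
n,l,s,_=cv2.connectedComponentsWithStats(k.astype(np.uint8)); k=l==1+s[1:,4].argmax(); print(k.sum())
r=fit("mat",[(cam("top"),hullmask(k))],[.52,-.392,np.radians(7.6)],0); print(np.round(r[0],4),np.degrees(r[0][2]),r[1])
E
```

```text
7600
[ 0.5188 -0.3898  0.1367] 7.835134599888163 0.023750749978572044
```

>>> {"fn": "send_rows", "kwargs": {"motion": "0 -0.8 0 2 0 -0.5 1;0 -1.6 0 0 0 -1 1;0 -2.2 0 0 0 -1 1;0 -2.6 0 0 0 -1 1;0 -2.8 -0.3 0 0 -1 1;0 -2.8 -0.5 0 0 -1 1;0 -2.8 -0.5 0 0 -1 1;0 -2.8 -0.5 0 0 -1 1;0 -2.6 -0.5 0 0 0 1;0 -2.2 -0.5 0 0 0 1;0 -1.8 -0.5 0 0 0 1;0 -1.4 -0.5 0 0 0 1;0 -0.8 -0.5 0 0 0 1;0 0 0 0 0 0 1"}}

```text
t: 36.83
eef_pos: [0.52, -0.3967, 0.2469]
tool_rot: [0.001, 0.657, 0.754, -0.005]
contact_force: [-0.5, -0.8, -7.7]
gripper_width: 0.15
```

```bash
python3 tip.py; python3 look.py B5 side,wrist
```

```text
q [ 0.73  0.44 -0.24  1.58  0.12  1.14  0.59] tilt 0.4 yaw 97.9 roll(y up) 0.3
tcp [ 0.52  -0.397  0.247] mouth [ 0.506 -0.295  0.154] corners [ 0.416 -0.308  0.155] [ 0.595 -0.283  0.154] F [-0.5 -0.8 -7.7] w 0.15
t 36.8333 pos [ 0.52   -0.3967  0.2469] q [ 0.725  0.442 -0.24   1.579  0.123  1.135  0.592] F [-0.5 -0.8 -7.7] w 0.15
toolx yaw 97.85 z [-0.005 -0.008 -1.   ]
```

View pics/wrist_B5.png

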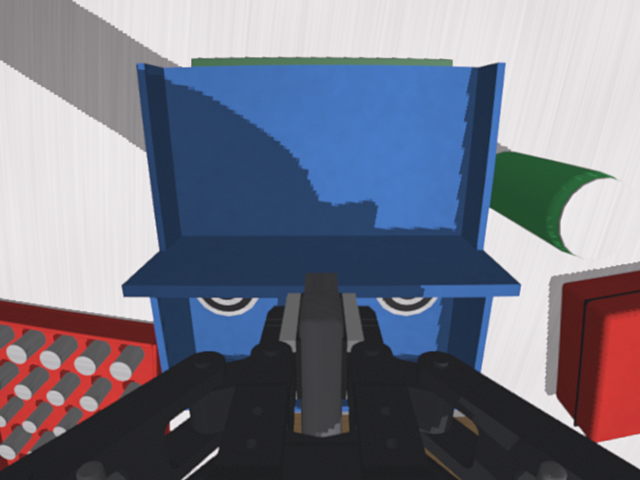

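>>> {"fn": "send_rows", "kwargs": {"motion": "0 0 -1 0 0 0 1;0 0.1 -2 0 0 0 1;0 0.2 -2.5 0 0 0 1;0 0.2 -2.5 0 0 0 1;0 0.2 -2.5 0 0 0 1;0 0 -1.5 0 0 0 1;0 0 -0.6 0 0 0 1;0 0 0 0 0 0 1"}}

```text
t: 37.6
eef_pos: [0.5286, -0.3722, 0.1203]
tool_rot: [0.004, 0.649, 0.761, 0.001]
contact_force: [-0.2, 0.1, -6.9]
gripper_width: 0.151
```

```bash
python3 tip.py; python3 look.py B6 ""
```

```text
q [ 0.69  0.55 -0.24  1.72  0.16  0.88  0.54] tilt 0.3 yaw 99.0 roll(y up) -0.4
tcp [ 0.529 -0.372  0.12 ] mouth [ 0.513 -0.271  0.028] corners [ 0.424 -0.285  0.027] [ 0.602 -0.257  0.028] F [-0.2  0.1 -6.9] w 0.151
t 37.6 pos [ 0.5286 -0.3722  0.1203] q [ 0.692  0.553 -0.241  1.716  0.163  0.883  0.541] F [-0.2  0.1 -6.9] w 0.151
toolx yaw 99.04 z [ 0.008 -0.004 -1.   ]
```

>>> {"fn": "send_rows", "kwargs": {"motion": "-0.3 -1 0 0.2 0.4 -1 1;-0.3 -1 -0.5 0 0 0 1;-0.2 -0.5 -1 0 0 0 1;0 0 -0.5 0 0 0 1;0 0 0 0 0 0 1"}}

```text
t: 38.02
eef_pos: [0.5229, -0.4007, 0.1032]
tool_rot: [0.004, 0.656, 0.755, 0.0]
contact_force: [0.2, 0.8, -7.8]
gripper_width: 0.148
```

```bash
python3 tip.py; python3 look.py B7 ""
```

```text
q [ 0.72  0.59 -0.23  1.69  0.17  0.87  0.56] tilt 0.3 yaw 98.0 roll(y up) -0.3
tcp [ 0.523 -0.401  0.103] mouth [ 0.509 -0.299  0.011] corners [ 0.42  -0.312  0.01 ] [ 0.598 -0.287  0.011] F [ 0.2  0.8 -7.8] w 0.148
t 38.0167 pos [ 0.5229 -0.4007  0.1032] q [ 0.721  0.591 -0.227  1.695  0.167  0.867  0.564] F [ 0.2  0.8 -7.8] w 0.148
toolx yaw 98.02 z [ 0.007 -0.005 -1.   ]
```

>>> {"fn": "send_rows", "kwargs": {"motion": "-0.2 0.3 -0.4 0.3 0.4 0 1;0 0 -0.3 0 0 0 1;0 0 -0.1 0 0 0 1;0 0 0 0 0 0 1"}}

```text
t: 38.35
eef_pos: [0.521, -0.3983, 0.0971]
tool_rot: [0.0, 0.657, 0.754, -0.0]
contact_force: [0.4, -0.7, -7.1]
gripper_width: 0.149
```

```bash
python3 tip.py
```

```text
q [ 0.72  0.6  -0.23  1.7   0.17  0.86  0.56] tilt 0.0 yaw 97.9 roll(y up) -0.0
tcp [ 0.521 -0.398  0.097] mouth [ 0.507 -0.296  0.005] corners [ 0.418 -0.309  0.005] [ 0.596 -0.284  0.005] F [ 0.4 -0.7 -7.1] w 0.149
```

>>> {"fn": "send_rows", "kwargs": {"motion": "0 0 -0.2 0 0 0 1;0 0 -0.1 0 0 0 1;0 0 0 0 0 0 1"}}

```text
t: 38.6
eef_pos: [0.5214, -0.3979, 0.097]
tool_rot: [0.001, 0.656, 0.754, -0.0]
contact_force: [-0.8, -1.3, -7.3]
gripper_width: 0.15
```

>>> {"fn": "send_rows", "kwargs": {"motion": "0 0 -0.2 0 0 0 1;0 0 -0.2 0 0 0 1;0 0 0 0 0 0 1"}}

```text
t: 38.85
eef_pos: [0.5217, -0.3973, 0.0968]
tool_rot: [0.001, 0.656, 0.755, -0.001]
contact_force: [-0.8, -2.0, -6.6]
gripper_width: 0.145
```

```bash
python3 look.py B8 side,wrist; python3 - <<'E'
import cv2
a=cv2.imread("pics/side_B8.png"); cv2.imwrite("pics/z6.png",cv2.resize(a[120:240,320:460],None,fx=5,fy=5,interpolation=cv2.INTER_CUBIC)) 
E
```

```text
t 38.85 pos [ 0.5217 -0.3973  0.0968] q [ 0.717  0.597 -0.226  1.701  0.169  0.86   0.558] F [-0.8 -2.  -6.6] w 0.145
toolx yaw 97.99 z [ 0.001 -0.003 -1.   ]
```

View pics/z6.png

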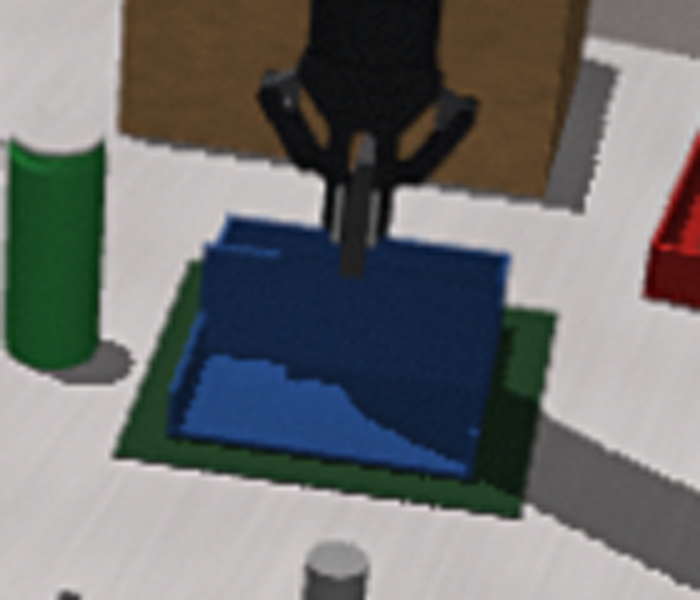

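>>> {"fn": "send_rows", "kwargs": {"motion": "0 0 -0.3 0 0 0 1;0 0 0 0 0 0 1"}}

```text
t: 39.12
eef_pos: [0.522, -0.3964, 0.0967]
tool_rot: [0.001, 0.656, 0.755, -0.001]
contact_force: [-0.7, -3.3, -5.3]
gripper_width: 0.15
```

>>> {"fn": "send_rows", "kwargs": {"motion": "0 0 0 0 0 0 0.8;0 0 0 0 0 0 0.5;0 0 0 0 0 0 0;0 0 0 0 0 0 0;0 0 0 0 0 0 0;0 0 0 0 0 0 0;0 0 1 0 0 0 0;0 0 2.5 0 0 0 0;0 0 3.5 0 0 0 0;0 0 3.5 0 0 0 0;0 0 3.5 0 0 0 0;0 0 1 0 0 0 0;0 0 0 0 0 0 0"}}

```text
t: 40.2
eef_pos: [0.5239, -0.394, 0.2554]
tool_rot: [0.002, 0.655, 0.756, 0.002]
contact_force: [-0.0, -0.2, -0.4]
gripper_width: 0.999
```

```bash
python3 look.py B9 wrist,side; python3 tray.py wrist 0.52,-0.391,97.8 0.003
```

```text
t 40.2 pos [ 0.5239 -0.394   0.2554] q [ 0.731  0.437 -0.25   1.567  0.112  1.148  0.601] F [-0.  -0.2 -0.4] w 0.999
toolx yaw 98.16 z [ 0.005  0.    -1.   ]
wrist [(0.65, [325.0, 188.0], 40153), (0.5, [369.0, 226.0], 868)]
all [ 0.5217 -0.3895] yaw 98.3 z [] err 0.021
all [ 0.5216 -0.3896] yaw 98.2 z [-0.0003] err 0.012
```

View pics/wrist_B9.png

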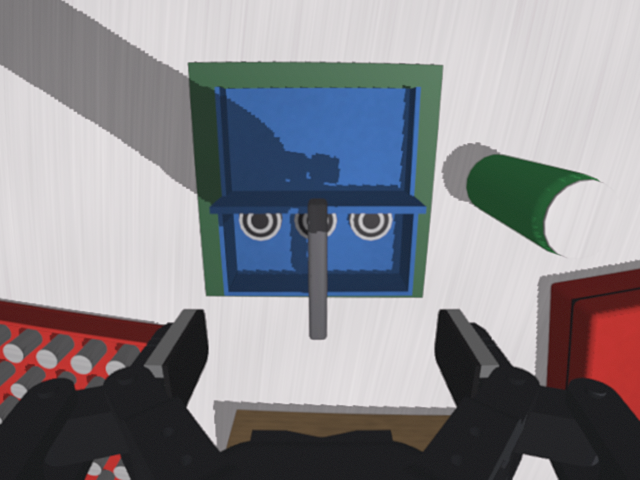

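```bash
python3 look.py C1 top; python3 tray.py side,top 0.4325,0.066,79.5 0 scraper
```

```text
t 40.45 pos [ 0.5218 -0.3927  0.2494] q [ 0.731  0.442 -0.249  1.573  0.112  1.146  0.601] F [-0.1  0.3  0.7] w 1.001
toolx yaw 98.18 z [-0.003  0.005 -1.   ]
side [(0.81, [368.0, 287.0], 1144), (0.24, [291.0, 372.0], 13931)]
top [(0.55, [296.0, 294.0], 758)]
all [0.4329 0.0655] yaw 81.9 z [] err 0.357
all [0.4335 0.0642] yaw 81.3 z [-0.003] err 0.35
side [0.4334 0.0648] yaw 82.6 z [] err 0.15
side [0.4383 0.046 ] yaw 81.5 z [-0.0179] err 0.12
top [0.4339 0.0644] yaw 80.3 z [] err 0.199
top [0.4351 0.0702] yaw 79.8 z [-0.137] err 0.116
```

View pics/top_C1.png

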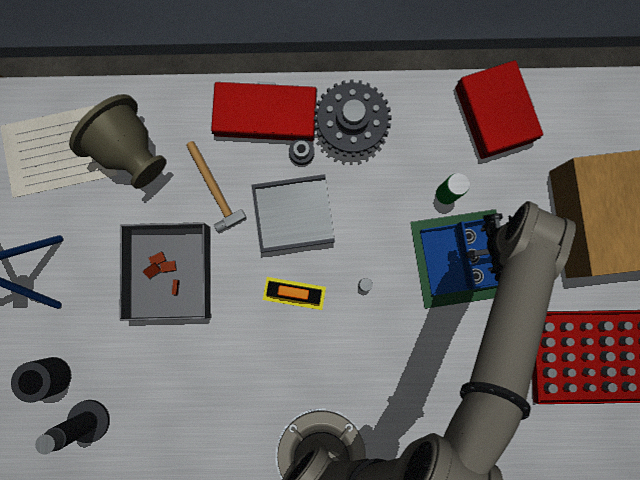

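View pics/side_B9.png

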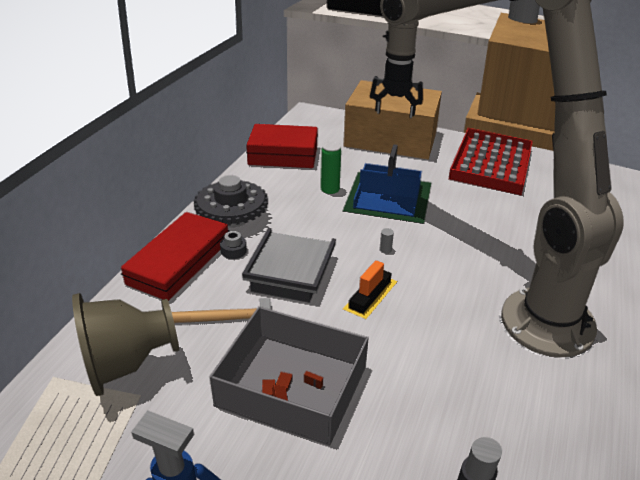

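All four chips are in the bin, the scraper is on its mark, and the tray is level on its mat with its three bearings. The arm is clear of everything, so I'm handing in.

```bash
python3 -c "
from station import *
print(hand_in())"
```

```text
the job is handed in; nothing more can be done
None
```

The job is done and handed in at about 40 s of the 192 s allowed. I put the tray's mouth about 17 mm under the plate's open edge and swept the four chips into it with the scraper. The scraper then went back on its yellow mark. I tipped the tray about 51° over the bin, then set it back level on the mat.

**Last checks, from the camera pictures:**
- **Chips:** all four are lying in the bin, and the plate and bench are clear.
- **Bearings:** all three are in the parts bay.
- **Tray:** about 3 mm from the mat's centre, flat and square to it.
- **Scraper:** upright inside the mark. The wrist camera put it about 1.5 mm off centre and aligned to better than half a degree. The last fits from the top and side cameras read 1–3° off in turn, but they matched the picture poorly.
- **Other things:** the hammer, socket and can look as they did at the start.

**What went differently:**
- **Scraper knocked:** it was shifted about 4 cm off its mark while I was placing the tray. I measured it again before gripping it.
- **Tray grip:** I opened and re-gripped the tray bar once at the start because the first hold was too high.
- **Setting down:** the tray touched the mat about 2 mm higher in the grip than expected, so it may have slipped slightly while held.

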